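# Clear the clamp bed, seat the thumbscrew, back it off a quarter turn and hold

### The job

Take up the bench brush and sweep all three scrap offcuts off the clamp fixture's bed so that they lie on the bench (brush only, never with the hand), then stand or lay the brush down on the bench, clear of the fixture. Then turn the fixture's thumbscrew clockwise until it seats, back it off a quarter turn so the reader module can float, and finish there, still gripping the thumbscrew. Leave the other things on the bench where they are.

Things in the scene. Friction and masses are not known exactly. Their poses are not given: they have to be found in the camera images.
- bed (a point): Clamp fixture, fixed: aluminium bed plate 150 mm (x) by 240 mm (y), 20 mm thick. Point on its top, 20 mm above the bench, mid in the open part where the scrap lies. Plate edges at x -75 and +75, y -70 and +170 mm from here. Clear up to y = +83 mm (a 6 mm high rail); open edges, no rim, on the other three sides. z up.
- bridge (a point): Middle of the top of the fixture's steel bridge, 70 mm above the bench: 26 mm wide (y), 132 mm long (x), standing over a grey reader module 85 x 60 x 25 mm fixed in its nest on the bed. Lies 120 mm from the bed point in +y; same axes. The thumbscrew stands on it.
- screw_grip (a point): Steel thumbscrew, axis upright: flat wing 48 mm long (this point's x), 12 mm thick (y), 83 to 113 mm above the bench, on a hub 28 mm across. Point on the axis, 100 mm above the bench; it turns with the screw, never rises or sinks. Stays where left (friction 0.05 N m). A plunger below it presses on the module when turned clockwise.
- screw (a joint): Angle of the thumbscrew in rad: grows as it is turned clockwise seen from above. Starts between 0.3 and 1.5; comes to a hard stop, seated, at 2.6. A quarter turn (1.57) back from seated reads 1.03.
- brush_mid (a point): Loose bench brush, about 110 g, standing on its bristles on the bench, length along this point's x. Wooden stock 130 mm long, 26 mm wide (y), 22 mm high, on stiff black bristles (rigid) 118 mm long, 22 mm wide, 36 mm high; 58 mm high in all. Point at its centre, 29 mm above its underside; the stock is 7 to 29 mm above the point.
- block_mid (a point): Loose scrap offcut on the bed: black plastic block 24 x 16 x 12 mm; point at its centre.
- stub_mid (a point): Loose scrap offcut on the bed: brass disc, 20 mm across and 10 mm high; point at its centre.
- angle_mid (a point): Loose scrap offcut on the bed: L-shaped black plastic piece in a 24 x 22 mm outline, 10 mm high; point at half its height, at about its middle.
- lamp: Bystander: green glass status lamp on a black round base, 52 mm across, 56 mm high, behind the fixture. Origin under its centre.
- hinge: Bystander: flat zinc hinge, 60 x 62 mm, 8 mm high. Origin under its centre.
- grommet_a: Bystander: black rubber grommet, a ring 28 mm across, 10 mm high. Origin under its centre.
- grommet_b: Bystander: the other grommet, the same.
- spare_module: Bystander: loose grey reader module 85 x 60 x 25 mm, to the left of the fixture. Origin under its centre.
- driver: Bystander: black-handled screwdriver lying to the left of the fixture. Origin under its middle.
Things that resemble listed ones, but are neither listed nor needed, are in the scene too. There is more than one size of the part that bears brush_mid; the job needs the smallest.

How it is judged:
By the outcome, as a careful person would: the job done as asked, in the order asked, and still so for the second after the job is handed in, while the arm keeps its last pose, push and grip.
It also fails if it takes over 67 s, if anything falls off the work surface, if the arm or the gripper's body presses on something with over 40 N, if the wrist force passes 120 N, or if a joint passes its speed limit or range.

### The arm

A 6-joint arm with a two-finger parallel gripper is mounted at the origin on the work surface. World frame = base frame: x ahead of the robot, y to its left, z up, the work surface at z = 0. Lengths are in mm, angles in rad, forces in N, time in s.
With the tool pointing down it reaches from about 350 to 925 mm from the base axis. Payload 6.4 kg.
Tool frame: the origin (TCP) lies midway between the tips of the shut fingers; the grasp point (between the pads) lies 19 mm behind it; x points along the fingers, y is the direction in which the jaws open and shut, and the axes are right-handed (so a half turn about x gives the same grasp; the last joint's range is limited). The gripper opens to 94 mm and grips with 3 to 60 N. Pads are 16 mm wide; open, the fingers measure 119 mm over their backs; the gripper's body (75 mm by 177 mm) begins 78 mm behind the grasp point.
Start: joints at [1.175, 0.245, 1.558, -0, 1.339, -0.174], TCP at [142.987, 634.089, 177.755] pointing down, gripper open.
Joint ranges: [-3.13, 3.13], [-1.02, 2.26], [0.13, 2.54], [-0.95, 4.09], [0.21, 2.88], [-2.74, 2.74]. Speed limits (rad/s): [2.57, 2.57, 3.14, 3.14, 3.14, 3.14].

### API

Orientations are given as a unit quaternion [x, y, z, w].
In Python, from station import state, cams, ticket gives the robot as it stands.
- The arm moves only by the shell command python3 -m inch 'ROWS' [FORCE]. ROWS is JSON, a list of rows, each an object of numbers: "grip": the closure, from -1 (fully open) to 1 (shut); "x", "y", "z": the shift along the tool's x, y, z in mm; "turn": the turn about the tool's x in degrees. In form: [{"grip": .., "x": .., "y": .., "z": .., "turn": ..}, ...]. A call has 1 to 8 rows; each row is the pose to reach, as a shift and turn from the pose commanded when the call began, along the tool's axes at that moment; what a row does not reach only later rows make up. A row lasts 1/8 s, in which the tool goes at most 62.5 mm and 10.7 degrees, less where a joint would pass 70% of its speed; a pose out of reach is approached as far as the arm can. A call with a gripper value outside its range is refused whole. The fingers move at their own pace and stop on an object; FORCE is the grip in N (left out, the last holds). Time passes only in rows, so rows that repeat a pose let the fingers close. It gives the time, the measured TCP pose, the force and the opening at its end, in the units of the state.
- state(): the state, without advancing time (a new reading comes with each control period).
- cams.grab_frame(name): name is "side" or "top" or "wrist"; returns the picture (420x560x3 uint8, red, green, blue); there is no depth.
- cams.get_calibration(name): a dict with "K" (3x3 intrinsics, pixels), "dist" ([k1, k2, p1, p2, k3] as OpenCV has them; the pictures are not rectified), "R" (3x3) and "t" (3): a world point X has camera coordinates R X + t. Camera axes: x right, y down, z forward; pixel columns grow to the right and rows downward; lengths in mm; the calibration is good to about 2 mm. A picture is of the moment at which its call begins: read the wrist's pose just before it. get_calibration takes no time and is no camera call; for the wrist camera it gives the pose at the moment of the call.
- ticket.job_done(): hands the job in, once; it reports no verdict.
The state is a dict: "t": time; "q": joint angles; "qvel": joint speeds; "effort": joint torques, N m; "tool_pos": TCP position; "ee_rot": TCP orientation; "ft_force": force on the tool from outside, world axes, zero at the start; "ft_torque": the same for the moment, N m; "width": finger opening in mm.
Only numpy, scipy, OpenCV 4.12 (cv2) and the standard library are available. Lean on these libraries where they do the work, as an engineer would, in place of code of your own. Each camera call takes 0.05 s, during which the arm holds its last target.

## Working session

There is one attempt and no reset: what is moved stays moved. The work goes in short steps, Python scripts to look and compute and a shell command to move; the robot and the scene stay as the last step left them, time stands still between calls to the robot, and variables do not carry over. Pictures are saved under pics/ and viewed, and the job is handed in when it is done.

```bash
ls; mkdir -p pics
python3 - <<'E'
from station import state,cams
import cv2
s=state();print({k:s[k] for k in ('t','q','tool_pos','ee_rot','width')})
for n in ('top','side'):
    f=cams.grab_frame(n);cv2.imwrite(f'pics/{n}0.png',f[:,:,::-1])
    c=cams.get_calibration(n);print(n,c)
E
```

```text
pics
{'t': 0.0, 'q': array([ 1.17488891e+00,  2.45736641e-01,  1.55898562e+00,  3.76548230e-06,
        1.33871183e+00, -1.74080055e-01]), 'tool_pos': array([142.73753724, 633.47671495, 176.71020813]), 'ee_rot': array([ 0.07764296,  0.70294583, -0.07889181,  0.70257726]), 'width': 94.1729966340629}
top {'K': array([[397.00679354,   0.        , 276.53591602],
       [  0.        , 397.00679354, 210.4521542 ],
       [  0.        ,   0.        ,   1.        ]]), 'dist': array([-0.01482947,  0.        ,  0.        ,  0.        ,  0.        ]), 'R': array([[ 0.02430853, -0.99964931, -0.01050443],
       [-0.98726629, -0.02235241, -0.15749805],
       [ 0.15720802,  0.01419922, -0.98746343]]), 't': array([ -90.58318856,  579.5805732 , 1263.64618548])}
side {'K': array([[414.84458924,   0.        , 276.49132263],
       [  0.        , 414.84458924, 205.59205745],
       [  0.        ,   0.        ,   1.        ]]), 'dist': array([0.03567445, 0.        , 0.        , 0.        , 0.        ]), 'R': array([[-0.91705063, -0.39848747, -0.01502959],
       [-0.23795022,  0.57706823, -0.78126305],
       [ 0.31999663, -0.71288147, -0.62402096]]), 't': array([496.99302183, 270.17949262, 966.73245266])}
```

View pics/top0.png

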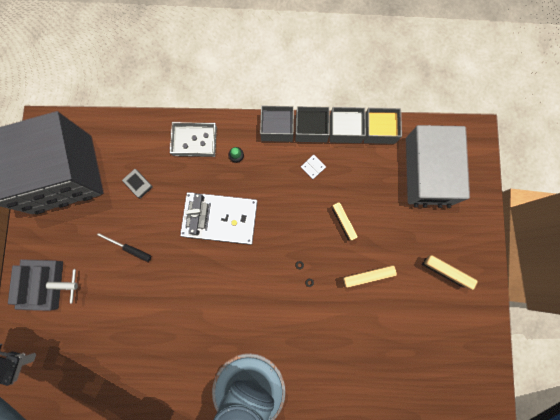

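View pics/side0.png

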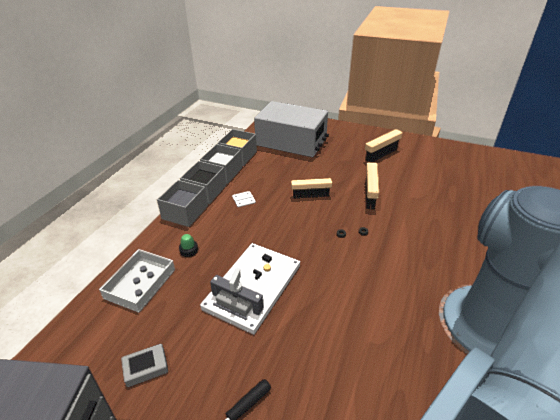

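The top view shows three brushes that could be mistaken for each other: A (345,222), B (370,276) and C (452,273). The fixture is at (218,218), with scrap at (225,217), (234,223) and (243,218). I'll measure these.

```bash
cat > h.py <<'E'
import numpy as np, cv2
from station import state,cams
def cal(n): return cams.get_calibration(n)
def ray(c,uv,z):
    uv=np.asarray(uv,float).reshape(-1,1,2)
    p=cv2.undistortPoints(uv,c['K'],c['dist']).reshape(-1,2)
    d=np.c_[p,np.ones(len(p))]@c['R']; o=-c['R'].T@c['t']
    s=(z-o[2])/d[:,2]
    return o+d*s[:,None]
def proj(c,X):
    r,_=cv2.Rodrigues(c['R']);return cv2.projectPoints(np.asarray(X,float).reshape(-1,1,3),r,c['t'],c['K'],c['dist'])[0].reshape(-1,2)
E
python3 - <<'E'
from h import *
f=cv2.imread('pics/top0.png');c=cal('top')
hsv=cv2.cvtColor(f,cv2.COLOR_BGR2HSV)
m=cv2.inRange(hsv,(18,50,150),(35,160,255));m[:200]=0
for k in cv2.findContours(m,0,1)[0]:
    if cv2.contourArea(k)<60: continue
    r=cv2.minAreaRect(k);b=cv2.boxPoints(r);w=ray(c,b,58)
    print(r,w[:,:2].mean(0).round(1),[np.linalg.norm(w[i]-w[i+1]).round(1) for i in (0,1)],w[:,:2].round().tolist())
# bed
m=cv2.inRange(hsv,(0,0,170),(180,45,255));m[:, :170]=0;m[:,270:]=0;m[:185]=0;m[255:]=0
k=max(cv2.findContours(m,0,1)[0],key=cv2.contourArea)
r=cv2.minAreaRect(k);b=cv2.boxPoints(r);w=ray(c,b,20);print('bed',b.round(1).tolist(),w.round(1).tolist(),w.mean(0))
cv2.imwrite('pics/bedz.png',cv2.resize(f[180:255,170:270],None,fx=7,fy=7,interpolation=2))
cv2.imwrite('pics/brz.png',cv2.resize(f[190:300,320:490],None,fx=4.5,fy=4.5,interpolation=2))
s=cv2.imread('pics/side0.png');cv2.imwrite('pics/sbed.png',cv2.resize(s[235:335,195:305],None,fx=6,fy=6,interpolation=2))
E
```

```text
((370.0294494628906, 276.11767578125), (9.943960189819336, 51.41754913330078), 75.96376037597656) [ 375.1 -379.5] [np.float64(164.8), np.float64(31.1)] [[369.0, -296.0], [412.0, -455.0], [381.0, -462.0], [339.0, -304.0]]
((452.0211486816406, 271.9616394042969), (53.01106643676758, 9.813618659973145), 28.810794830322266) [ 394.2 -640. ] [np.float64(32.0), np.float64(164.1)] [[419.0, -560.0], [447.0, -576.0], [369.0, -720.0], [342.0, -704.0]]
((344.9066162109375, 220.5489501953125), (39.44059371948242, 7.761571884155273), 62.35402297973633) [ 551.8 -299.8] [np.float64(25.7), np.float64(127.7)] [[602.0, -259.0], [615.0, -281.0], [501.0, -340.0], [489.0, -318.0]]
bed [[179.89999389648438, 235.5], [184.8000030517578, 191.5], [256.3999938964844, 199.5], [251.5, 243.5]] [[493.4, 244.0, 20.0], [643.6, 236.7, 20.0], [621.6, -7.6, 20.0], [472.6, 3.8, 20.0]] [557.81015415 119.21757604  20.        ]
```

View pics/bedz.png

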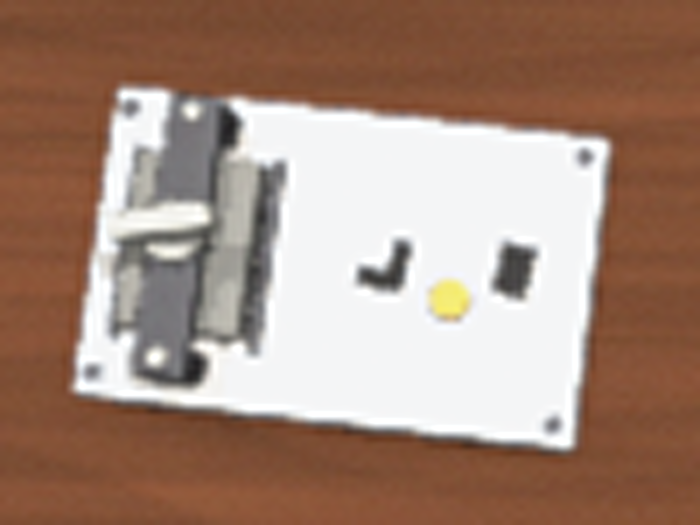

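View pics/brz.png

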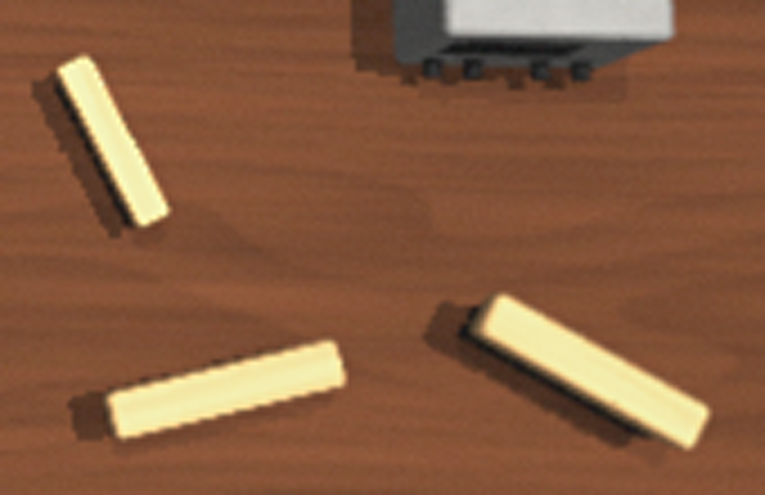

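View pics/sbed.png

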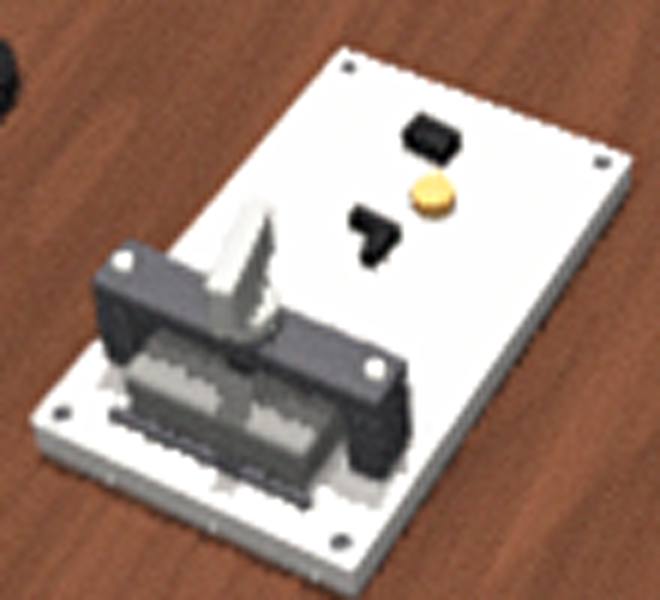

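The small brush A measures 128×26 mm at (552,-300). B and C are both about 165×31, so A is the one, and the crop confirms it. Next I'll cross-check A in the side view and get the scrap and screw positions plus the move shifts.

```bash
cat >> h.py <<'E'
from scipy.spatial.transform import Rotation as Ro
def go(tgt,jaw=None,base=None):
    """print shift in tool axes from measured pose; jaw = world yaw (deg) of the jaw line"""
    s=state();R=Ro.from_quat(s['ee_rot']).as_matrix()
    d=R.T@(np.asarray(tgt,float)-s['tool_pos'])
    y=R[:,1];cur=np.degrees(np.arctan2(y[1],y[0]))
    print('t',s['t'],'tcp',s['tool_pos'].round(1),'xdir',R[:,0].round(3),'jaw',round(cur,1),'q6',np.round(s['q'][5],2),'w',round(s['width'],1),'F',s['ft_force'].round(1),'T',s['ft_torque'].round(2))
    print('shift',d.round(1), 'turn(+cw)', None if jaw is None else [round((cur-jaw+180*k+540)%360-180,1) for k in (0,1)])
E
python3 - <<'E'
from h import *
s=cv2.imread('pics/side0.png');c=cal('side');ct=cal('top')
# side mask for brush
m=cv2.inRange(cv2.cvtColor(s,cv2.COLOR_BGR2HSV),(15,50,130),(35,170,255));m[:, :280]=0;m[:,340:]=0;m[:170]=0;m[210:]=0
k=max(cv2.findContours(m,0,1)[0],key=cv2.contourArea);print('side brush bbox',cv2.boundingRect(k),'top-face corners reproj',proj(c,[(602,-259,58),(615,-281,58),(501,-340,58),(489,-318,58)]).round(1).tolist())
bed=np.array([553.6,69.4]);a=np.radians(-4.8);X=np.array([np.cos(a),np.sin(a)]);Y=np.array([-X[1],X[0]])
for n,p,z in (('angle',(225.3,218.6),30),('stub',(234.1,222.8),30),('block',(243.6,218.6),32)):
    w=ray(ct,p,z)[0];print(n,w.round(1),'fix',((w[:2]-bed)@X).round(1),((w[:2]-bed)@Y).round(1))
for n,u in (('angle',(195+375/6,235+232/6)),('stub',(195+433/6,235+192/6)),('block',(195+432/6,235+137/6))):
    w=ray(c,u,29)[0];print('side',n,w.round(1))
w=ray(ct,[(170+112/7,180+227/7),(170+212/7,180+215/7)],113);print('wing',w.round(1),np.degrees(np.arctan2(*(w[0]-w[1])[[1,0]])))
print('bridge expect',bed+120*Y)
for n,p in (('grom',(299,265)),('grom2',(309,283)),('lamp',(236,155))): print(n,ray(ct,p,5).round())
go((552,-300,150),117.6)
E
```

```text
side brush bbox (291, 179, 41, 10) top-face corners reproj [[291.5, 184.1], [290.3, 179.5], [330.1, 177.4], [331.6, 181.9]]
angle [552.7  93.3  30. ] fix -2.9 23.7
stub [539.3  63.3  30. ] fix -13.8 -7.3
block [553.8  32.   32. ] fix 3.3 -37.2
side angle [551.4  98.2  29. ]
side stub [538.2  67.9  29. ]
side block [552.2  38.3  29. ]
wing [[558.1 205.5 113. ]
 [564.6 160.9 113. ]] 98.2293075245514
bridge expect [563.6413412  188.97914311]
grom [[ 406. -156.    5.]]
grom2 [[ 348. -189.    5.]]
lamp [[780.  70.   5.]]
t 0.1 tcp [142.8 633.5 176.8] xdir [-0.001 -0.002 -1.   ] jaw 77.3 q6 -0.17 w 93.9 F [-0.9 -0.5 -0.4] T [0.04 0.03 0.02]
shift [  28.  -820.6  604.6] turn(+cw) [np.float64(-40.3), np.float64(139.7)]
```

The side view agrees with the top for the brush. The scraps agree to within about 6 mm, all inside fixture y −37 to +24. I'll move to a mid waypoint, turning clockwise so joint 6 stays in range.

```bash
python3 -m inch '[{"grip":-1,"x":0,"y":-354,"z":394,"turn":84},{"grip":-1,"x":0,"y":-354,"z":394,"turn":84},{"grip":-1,"x":0,"y":-354,"z":394,"turn":84},{"grip":-1,"x":0,"y":-354,"z":394,"turn":84},{"grip":-1,"x":0,"y":-354,"z":394,"turn":84},{"grip":-1,"x":0,"y":-354,"z":394,"turn":84},{"grip":-1,"x":0,"y":-354,"z":394,"turn":84},{"grip":-1,"x":0,"y":-354,"z":394,"turn":84}]' 40; python3 -c "
from h import *
go((552,-300,150),-62.4)"
```

```text
t: 1.1
tool_pos: [432.9, 224.4, 177.6]
ee_rot: [0.53, 0.469, -0.53, 0.468]
ft_force: [-0.2, 0.7, 0.5]
width: 93.6
t 1.1 tcp [432.9 224.4 177.6] xdir [ 0.  0. -1.] jaw -7.0 q6 0.37 w 93.6 F [-0.2  0.7  0.5] T [-0.04  0.1  -0.  ]
shift [ 27.6 182.2 506. ] turn(+cw) [np.float64(55.4), np.float64(-124.6)]
```

```bash
python3 -m inch '[{"grip":-1,"x":25,"y":182,"z":505,"turn":55},{"grip":-1,"x":25,"y":182,"z":505,"turn":55},{"grip":-1,"x":25,"y":182,"z":505,"turn":55},{"grip":-1,"x":25,"y":182,"z":505,"turn":55},{"grip":-1,"x":25,"y":182,"z":505,"turn":55},{"grip":-1,"x":25,"y":182,"z":505,"turn":55},{"grip":-1,"x":25,"y":182,"z":505,"turn":55},{"grip":-1,"x":25,"y":182,"z":505,"turn":55}]'; python3 -m inch '[{"grip":-1,"x":0,"y":0,"z":50,"turn":0},{"grip":-1,"x":0,"y":0,"z":50,"turn":0}]';python3 -c "
from h import *
go((552,-300,28),-62.4)"
```

```text
t: 2.1
tool_pos: [545.5, -262.1, 154.0]
ee_rot: [-0.686, -0.173, 0.686, -0.173]
ft_force: [1.3, 1.1, 0.4]
width: 94.2
t: 2.35
tool_pos: [499.4, -285.2, 153.0]
ee_rot: [-0.685, -0.172, 0.687, -0.171]
ft_force: [0.7, 0.1, -0.3]
width: 93.8
t 2.35 tcp [ 499.4 -285.2  153. ] xdir [-0.002  0.002 -1.   ] jaw -61.9 q6 0.37 w 93.8 F [ 0.7  0.1 -0.3] T [-0.05  0.06 -0.03]
shift [124.8  38.1 -39.5] turn(+cw) [np.float64(0.5), np.float64(-179.5)]
```

Run:
```python
from h import *
c=cal('wrist');f=cams.grab_frame('wrist')[:,:,::-1].copy();cv2.imwrite('pics/w1.png',f)
m=cv2.inRange(cv2.cvtColor(f,cv2.COLOR_BGR2HSV),(15,50,130),(35,170,255))
k=max(cv2.findContours(m,0,1)[0],key=cv2.contourArea);r=cv2.minAreaRect(k);b=cv2.boxPoints(r);w=ray(c,b,58);print(b.round(),w.round(1).tolist(),w.mean(0))
```

```text
[[303. 227.]
 [308.  75.]
 [340.  76.]
 [335. 228.]] [[486.4, -315.5, 58.0], [600.1, -256.7, 58.0], [611.6, -279.5, 58.0], [498.9, -340.8, 58.0]] [ 549.2552846  -298.11744941   58.        ]
```

View pics/w1.png

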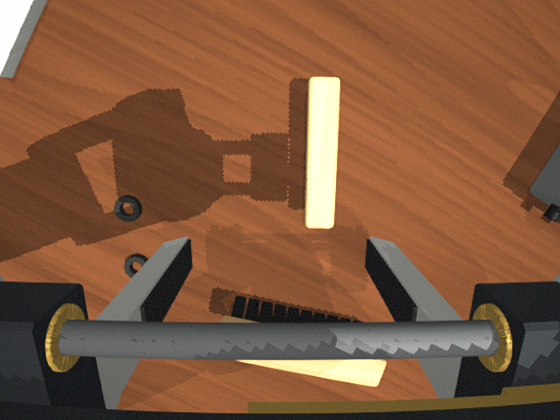

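The wrist view shows the small brush at (321,152), centred at about (550,-299), which agrees with the top camera. I'll go over it, descend and grip.

```bash
python3 -m inch '[{"grip":-1,"x":30,"y":37,"z":-39,"turn":0.5},{"grip":-1,"x":60,"y":37,"z":-39,"turn":0.5},{"grip":-1,"x":100,"y":37,"z":-39,"turn":0.5},{"grip":-1,"x":124,"y":37,"z":-39,"turn":0.5},{"grip":-1,"x":124,"y":37,"z":-39,"turn":0.5},{"grip":1,"x":124,"y":37,"z":-39,"turn":0.5},{"grip":1,"x":124,"y":37,"z":-39,"turn":0.5},{"grip":1,"x":124,"y":37,"z":-39,"turn":0.5}]' 50; python3 -m inch '[{"grip":1,"x":0,"y":0,"z":0,"turn":0},{"grip":1,"x":0,"y":0,"z":0,"turn":0},{"grip":1,"x":0,"y":0,"z":0,"turn":0}]' ;python3 -c "
from h import *
go((552,-300,28),-62.4)"
```

```text
t: 3.4
tool_pos: [554.2, -298.4, 31.8]
ee_rot: [0.687, 0.169, -0.686, 0.17]
ft_force: [0.1, -0.1, -0.8]
width: 67.2
t: 3.78
tool_pos: [553.4, -298.0, 30.5]
ee_rot: [-0.686, -0.17, 0.686, -0.17]
ft_force: [-0.7, -0.1, 0.4]
width: 37.5
t 3.775 tcp [ 553.4 -298.    30.5] xdir [-0.  0. -1.] jaw -62.2 q6 0.41 w 37.5 F [-0.7 -0.1  0.4] T [-0.07  0.14 -0.02]
shift [2.5 1.2 2.2] turn(+cw) [np.float64(0.2), np.float64(-179.8)]
```

```bash
python3 -m inch '[{"grip":1,"x":2,"y":0,"z":2,"turn":0},{"grip":1,"x":2,"y":0,"z":2,"turn":0},{"grip":1,"x":2,"y":0,"z":2,"turn":0},{"grip":1,"x":2,"y":0,"z":2,"turn":0}]' 50; python3 -c "
from h import *
go((552,-300,28),-62.4)"
```

```text
t: 4.28
tool_pos: [551.5, -298.8, 28.3]
ee_rot: [-0.686, -0.17, 0.687, -0.17]
ft_force: [0.5, 0.3, 0.2]
width: 24.0
t 4.275 tcp [ 551.5 -298.8   28.3] xdir [-0.  0. -1.] jaw -62.2 q6 0.41 w 24.0 F [0.5 0.3 0.2] T [-0.06  0.18  0.02]
shift [0.3 1.3 0.2] turn(+cw) [np.float64(0.2), np.float64(-179.8)]
```

```bash
python3 -m inch '[{"grip":1,"x":-20,"y":0,"z":0,"turn":0},{"grip":1,"x":-60,"y":0,"z":0,"turn":0},{"grip":1,"x":-110,"y":0,"z":0,"turn":0},{"grip":1,"x":-110,"y":0,"z":0,"turn":0}]' 50; python3 -c "
from h import *
go((558.7,130.2,130),-94.8)"
```

```text
t: 4.78
tool_pos: [554.8, -301.2, 145.6]
ee_rot: [0.689, 0.167, -0.684, 0.173]
ft_force: [0.4, -0.5, -0.7]
width: 24.0
t 4.775 tcp [ 554.8 -301.2  145.6] xdir [ 0.009 -0.007 -1.   ] jaw -62.2 q6 0.41 w 24.0 F [ 0.4 -0.5 -0.7] T [-0.05  0.15 -0.01]
shift [  12.5 -379.9 -204.6] turn(+cw) [np.float64(32.6), np.float64(-147.4)]
```

```bash
python3 -m inch '[{"grip":1,"x":0,"y":-377,"z":-206,"turn":32.6},{"grip":1,"x":0,"y":-377,"z":-206,"turn":32.6},{"grip":1,"x":0,"y":-377,"z":-206,"turn":32.6},{"grip":1,"x":0,"y":-377,"z":-206,"turn":32.6},{"grip":1,"x":0,"y":-377,"z":-206,"turn":32.6},{"grip":1,"x":0,"y":-377,"z":-206,"turn":32.6},{"grip":1,"x":0,"y":-377,"z":-206,"turn":32.6},{"grip":1,"x":0,"y":-377,"z":-206,"turn":32.6}]' 50;python3 -m inch '[{"grip":1,"x":0,"y":0,"z":0,"turn":0},{"grip":1,"x":0,"y":0,"z":0,"turn":0},{"grip":1,"x":0,"y":0,"z":0,"turn":0}]'
python3 - <<'E'
from h import *
go((558.7,130.2,50),-94.8)
for n in('wrist','top','side'):
    f=cams.grab_frame(n)[:,:,::-1]
    if n=='top': f=cv2.resize(f[160:280,160:290],None,fx=5,fy=5)
    if n=='side': f=cv2.resize(f[210:340,180:330],None,fx=4.5,fy=4.5)
    cv2.imwrite(f'pics/{n}2.png',f)
E
```

```text
t: 5.78
tool_pos: [556.9, 134.2, 137.9]
ee_rot: [-0.706, 0.027, 0.707, 0.028]
ft_force: [0.2, 0.7, -1.9]
width: 24.2
t: 6.15
tool_pos: [558.3, 129.5, 138.5]
ee_rot: [-0.706, 0.03, 0.706, 0.03]
ft_force: [-0.4, -0.6, -1.4]
width: 23.9
t 6.15 tcp [558.3 129.5 138.5] xdir [-0. -0. -1.] jaw -94.9 q6 1.69 w 23.9 F [-0.4 -0.6 -1.4] T [-0.05  0.18  0.03]
shift [88.5 -0.8 -0.4] turn(+cw) [np.float64(-0.1), np.float64(179.9)]
```

View pics/wrist2.png

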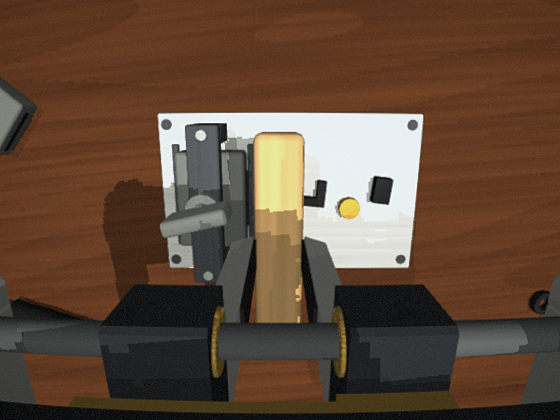

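View pics/side2.png

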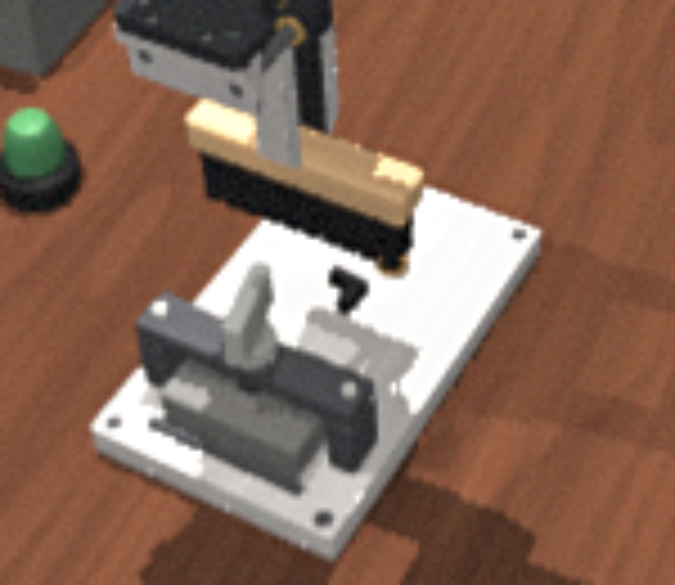

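Run:
```python
from h import *
c=cal('wrist')
print(ray(c,[(159,114),(422,114),(411,267),(168,267)],20).round(1).tolist())
print('rail/nest',ray(c,[(250,150)],26).round(1))
print('angle,stub,block',ray(c,[(305,205),(317,195),(349,208),(381,191)],30).round(1).tolist())
print('wing ends',ray(c,[(162,227),(226,213)],113).round(1).tolist(),'bridge screws',ray(c,[(201,135),(208,276)],72).round(1).tolist())
```

```text
[[638.9, 230.8, 20.0], [619.5, -3.4, 20.0], [471.8, 5.5, 20.0], [492.3, 246.3, 20.0]]
rail/nest [[600.3 152.5  26. ]]
angle,stub,block [[547.0, 107.4, 30.0], [555.4, 96.0, 30.0], [540.8, 67.5, 30.0], [554.3, 37.8, 30.0]]
wing ends [[561.6, 210.6, 113.0], [567.8, 165.4, 113.0]] bridge screws [[619.1, 184.2, 72.0], [503.7, 194.4, 72.0]]
```

The wrist view puts the angle's near edge at y≈107 and the rail at y≈152. The brush will span y 117–143, so it fits. I'll descend.

```bash
python3 -m inch '[{"grip":1,"x":40,"y":-0.5,"z":0,"turn":0},{"grip":1,"x":70,"y":-0.5,"z":0,"turn":0},{"grip":1,"x":82,"y":-0.5,"z":0,"turn":0},{"grip":1,"x":87,"y":-0.5,"z":0,"turn":0},{"grip":1,"x":88,"y":-0.5,"z":0,"turn":0},{"grip":1,"x":88,"y":-0.5,"z":0,"turn":0},{"grip":1,"x":88,"y":-0.5,"z":0,"turn":0}]' 50
python3 - <<'E'
from h import *
go((558.7,130.2,50),-94.8)
f=cams.grab_frame('side')[:,:,::-1]
cv2.imwrite('pics/side3.png',cv2.resize(f[210:340,180:330],None,fx=4.5,fy=4.5))
E
```

```text
t: 7.18
tool_pos: [558.8, 131.2, 51.4]
ee_rot: [0.707, -0.03, -0.706, -0.03]
ft_force: [0.6, 0.9, -1.4]
width: 23.9
t 7.175 tcp [558.8 131.2  51.4] xdir [ 0.002  0.    -1.   ] jaw -94.8 q6 1.69 w 23.9 F [ 0.6  0.9 -1.4] T [-0.02  0.14  0.08]
shift [1.4 1.1 0. ] turn(+cw) [np.float64(-0.0), np.float64(180.0)]
```

View pics/side3.png

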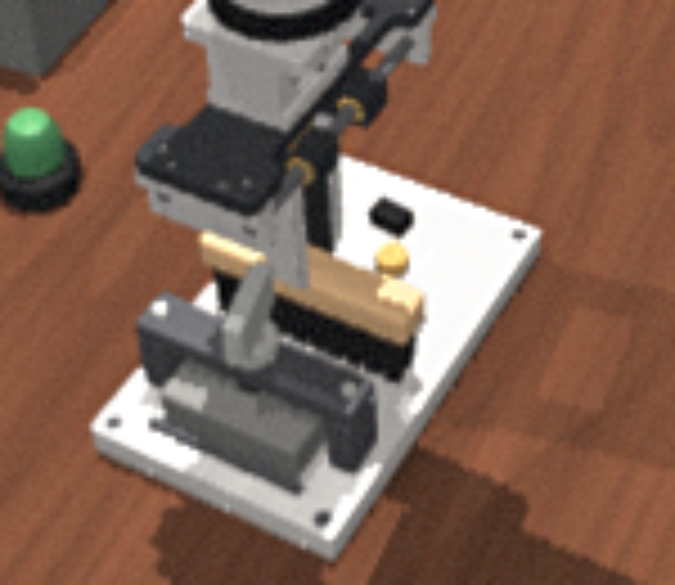

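```bash
python3 -m inch '[{"grip":1,"x":1,"y":8,"z":0,"turn":0},{"grip":1,"x":1,"y":20,"z":0,"turn":0},{"grip":1,"x":1,"y":32,"z":0,"turn":0},{"grip":1,"x":1,"y":44,"z":0,"turn":0},{"grip":1,"x":1,"y":56,"z":0,"turn":0},{"grip":1,"x":1,"y":67,"z":0,"turn":0},{"grip":1,"x":1,"y":77,"z":0,"turn":0},{"grip":1,"x":1,"y":86,"z":0,"turn":0}]' 50
python3 - <<'E'
from h import *
go((558.7,130.2,50),-94.8)
for n in('top','side'):
    f=cams.grab_frame(n)[:,:,::-1]
    if n=='top': f=cv2.resize(f[160:280,160:290],None,fx=4.5,fy=4.5)
    if n=='side': f=cv2.resize(f[210:340,180:330],None,fx=4.5,fy=4.5)
    cv2.imwrite(f'pics/{n}4.png',f)
E
```

```text
t: 8.22
tool_pos: [550.9, 44.9, 49.5]
ee_rot: [-0.706, 0.03, 0.707, 0.03]
ft_force: [-0.5, 0.1, -2.1]
width: 23.7
t 8.225 tcp [550.9  44.9  49.5] xdir [-0.  0. -1.] jaw -94.8 q6 1.53 w 23.7 F [-0.5  0.1 -2.1] T [ 0.04  0.13 -0.08]
shift [ -0.5 -85.7  -0.6] turn(+cw) [np.float64(-0.0), np.float64(180.0)]
```

View pics/side4.png

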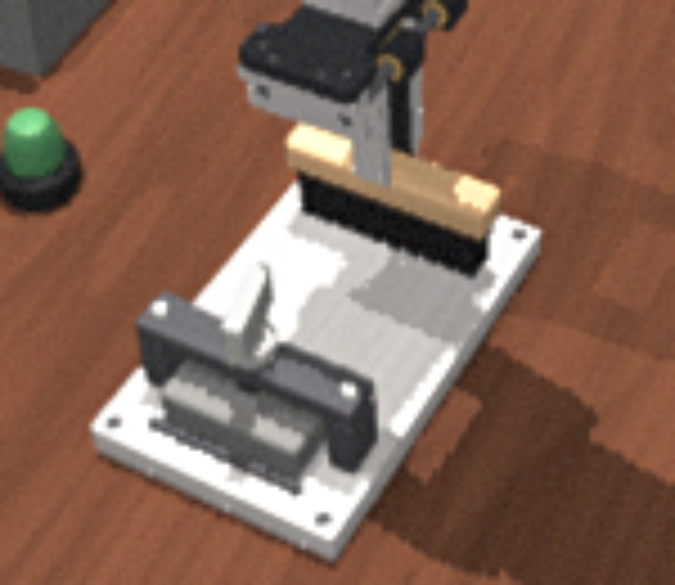

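View pics/top4.png

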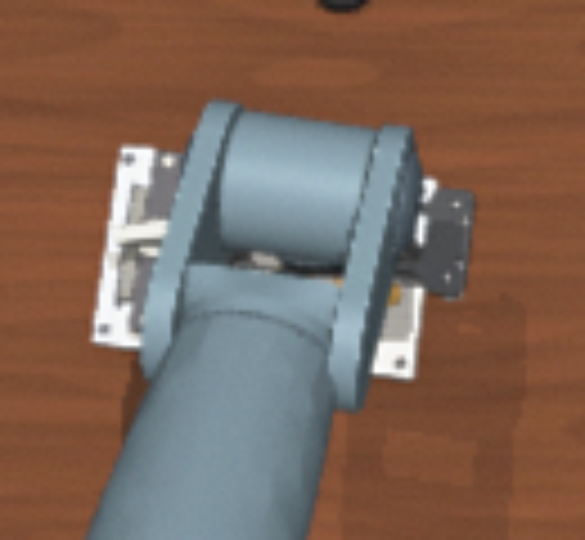

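```bash
python3 -m inch '[{"grip":1,"x":0,"y":8,"z":0,"turn":0},{"grip":1,"x":0,"y":16,"z":0,"turn":0},{"grip":1,"x":0,"y":24,"z":0,"turn":0},{"grip":1,"x":0,"y":32,"z":0,"turn":0},{"grip":1,"x":0,"y":40,"z":0,"turn":0},{"grip":1,"x":0,"y":48,"z":0,"turn":0},{"grip":1,"x":0,"y":56,"z":0,"turn":0},{"grip":1,"x":0,"y":64,"z":0,"turn":0}]' 50
python3 - <<'E'
from h import *
go((558.7,130.2,50),-94.8)
for n in('wrist','side'):
    f=cams.grab_frame(n)[:,:,::-1]
    if n=='side': f=cv2.resize(f[190:320,200:350],None,fx=4.5,fy=4.5)
    cv2.imwrite(f'pics/{n}5.png',f)
E
```

```text
t: 9.32
tool_pos: [545.6, -18.8, 49.5]
ee_rot: [0.706, -0.03, -0.706, -0.03]
ft_force: [-0.0, 0.7, -0.7]
width: 24.3
t 9.325 tcp [545.6 -18.8  49.5] xdir [ 0. -0. -1.] jaw -94.8 q6 1.41 w 24.3 F [-0.   0.7 -0.7] T [-0.04  0.14  0.  ]
shift [  -0.5 -149.6   -0.6] turn(+cw) [np.float64(-0.0), np.float64(180.0)]
```

View pics/side5.png

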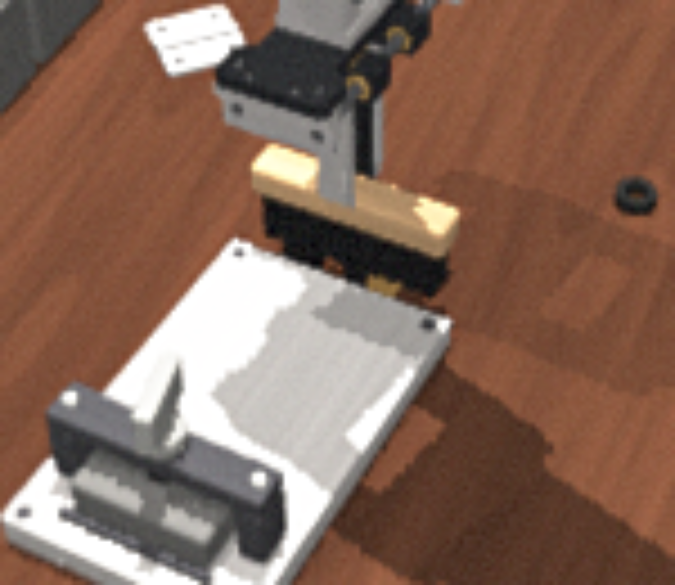

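View pics/wrist5.png

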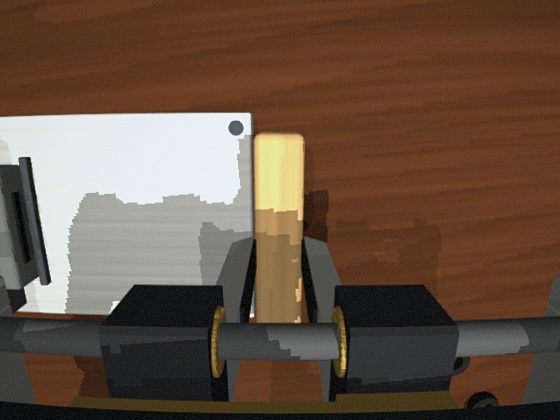

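The bed looks empty, and a brass piece shows just under the bristles. I'll lift straight up and look.

```bash
python3 -m inch '[{"grip":1,"x":-20,"y":0,"z":0,"turn":0},{"grip":1,"x":-60,"y":0,"z":0,"turn":0},{"grip":1,"x":-100,"y":40,"z":0,"turn":0},{"grip":1,"x":-110,"y":90,"z":0,"turn":0},{"grip":1,"x":-110,"y":120,"z":0,"turn":0}]' 50
python3 - <<'E'
from h import *
go((545,-330,35),-94.8)
for n in('wrist','side'):
    f=cams.grab_frame(n)[:,:,::-1]
    if n=='side': f=cv2.resize(f[190:320,200:350],None,fx=4.5,fy=4.5)
    cv2.imwrite(f'pics/{n}6.png',f)
E
```

```text
t: 10.05
tool_pos: [536.2, -139.9, 161.3]
ee_rot: [0.708, -0.03, -0.705, -0.029]
ft_force: [-0.1, 0.2, -1.4]
width: 23.9
t 10.05 tcp [ 536.2 -139.9  161.3] xdir [ 0.003 -0.002 -1.   ] jaw -94.9 q6 1.2 w 23.9 F [-0.1  0.2 -1.4] T [0.04 0.18 0.02]
shift [126.6 188.5 -24.5] turn(+cw) [np.float64(-0.1), np.float64(179.9)]
```

View pics/side6.png

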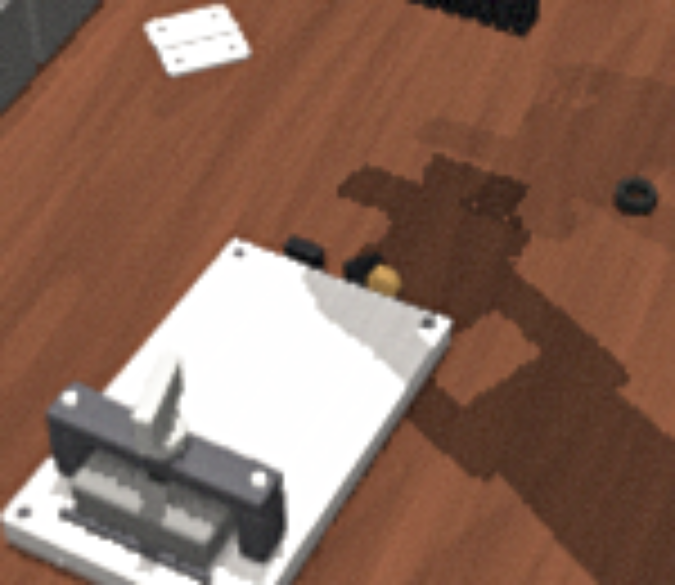

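View pics/wrist6.png

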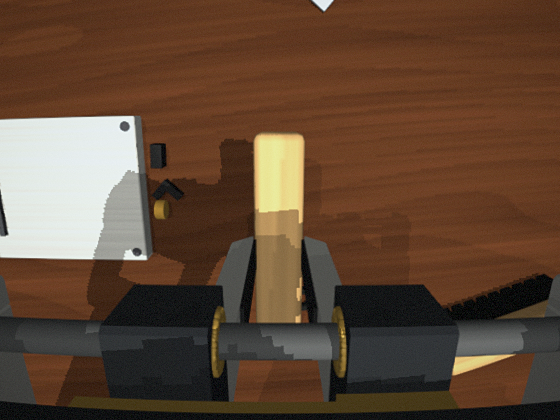

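Run:
```python
import cv2
a=cv2.imread('pics/wrist6.png')[130:240,110:210];cv2.imwrite('pics/w6z.png',cv2.resize(a,None,fx=5.4,fy=5.4,interpolation=2))
from h import *
c=cal('wrist');print(ray(c,[(149,200)],20),ray(c,[(161,210),(170,190),(158,155)],5).round(1))
```

```text
[[534.76131811  -8.80055782  20.        ]] [[519.8 -13.8   5. ]
 [540.3 -26.9   5. ]
 [577.4 -20.3   5. ]]
```

View pics/w6z.png

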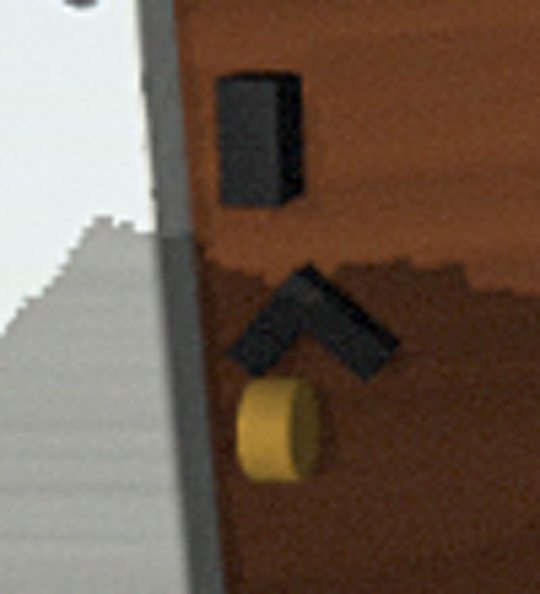

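All three scraps lie on the bench beside the plate. The brass stub stands on its rim, and I'll recheck that later. Now I'll stand the brush at about (536,-230), which is free bench.

```bash
python3 -m inch '[{"grip":1,"x":40,"y":60,"z":-5,"turn":0},{"grip":1,"x":80,"y":90,"z":-8,"turn":0},{"grip":1,"x":110,"y":90,"z":-8,"turn":0},{"grip":1,"x":122,"y":90,"z":-8,"turn":0},{"grip":1,"x":124,"y":90,"z":-8,"turn":0},{"grip":1,"x":124,"y":90,"z":-8,"turn":0}]' 50; python3 -c "
from h import *
go((536,-230,28.5),-94.8)"
```

```text
t: 10.9
tool_pos: [537.1, -228.1, 36.9]
ee_rot: [0.707, -0.03, -0.706, -0.029]
ft_force: [0.1, 0.5, -0.6]
width: 24.0
t 10.9 tcp [ 537.1 -228.1   36.9] xdir [ 0.002 -0.001 -1.   ] jaw -94.7 q6 1.06 w 24.0 F [ 0.1  0.5 -0.6] T [-0.06  0.14 -0.04]
shift [8.4 2.  0.9] turn(+cw) [np.float64(0.1), np.float64(-179.9)]
```

```bash
python3 -m inch '[{"grip":1,"x":4,"y":0,"z":0,"turn":0},{"grip":1,"x":6,"y":0,"z":0,"turn":0},{"grip":1,"x":7.5,"y":0,"z":0,"turn":0},{"grip":1,"x":7.5,"y":0,"z":0,"turn":0}]' 50; python3 -c "
from h import *
go((536,-230,28.3),-94.8)"
```

```text
t: 11.4
tool_pos: [536.1, -228.3, 28.2]
ee_rot: [0.707, -0.03, -0.706, -0.03]
ft_force: [-0.5, -0.3, -0.2]
width: 24.1
t 11.4 tcp [ 536.1 -228.3   28.2] xdir [ 0. -0. -1.] jaw -94.8 q6 1.06 w 24.1 F [-0.5 -0.3 -0.2] T [ 0.06  0.15 -0.  ]
shift [-0.1  1.7 -0. ] turn(+cw) [np.float64(-0.0), np.float64(180.0)]
```

```bash
python3 -m inch '[{"grip":-1,"x":0,"y":0,"z":0,"turn":0},{"grip":-1,"x":0,"y":0,"z":0,"turn":0},{"grip":-1,"x":0,"y":0,"z":0,"turn":0},{"grip":-1,"x":0,"y":0,"z":0,"turn":0},{"grip":-1,"x":-20,"y":0,"z":0,"turn":0},{"grip":-1,"x":-70,"y":0,"z":0,"turn":0},{"grip":-1,"x":-125,"y":0,"z":0,"turn":0},{"grip":-1,"x":-160,"y":0,"z":0,"turn":0}]'
python3 - <<'E'
from h import *
go((500,100,190),8.2)
for n in('top','side'):
    f=cams.grab_frame(n)[:,:,::-1]
    cv2.imwrite(f'pics/{n}7.png',f)
E
```

```text
t: 12.4
tool_pos: [537.1, -229.0, 193.1]
ee_rot: [0.708, -0.031, -0.705, -0.029]
ft_force: [-0.3, -0.6, -0.1]
width: 93.8
t 12.4 tcp [ 537.1 -229.   193.1] xdir [ 0.005 -0.003 -1.   ] jaw -94.8 q6 1.06 w 93.8 F [-0.3 -0.6 -0.1] T [-0.06  0.18 -0.01]
shift [   1.8 -324.7   64.6] turn(+cw) [np.float64(-103.0), np.float64(77.0)]
```

View pics/side7.png

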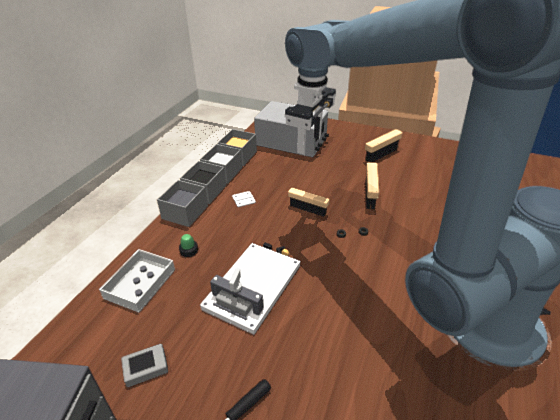

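View pics/top7.png

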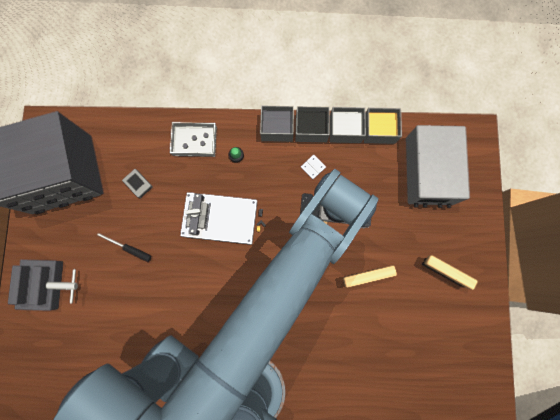

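The brush stands upright by itself and the bed is clear. Next I'll go over the screw, turning counter-clockwise to line the jaws up across the wing.

```bash
python3 -m inch '[{"grip":-1,"x":-15,"y":-418,"z":9,"turn":-103},{"grip":-1,"x":-15,"y":-418,"z":9,"turn":-103},{"grip":-1,"x":-15,"y":-418,"z":9,"turn":-103},{"grip":-1,"x":-15,"y":-418,"z":9,"turn":-103},{"grip":-1,"x":-15,"y":-418,"z":9,"turn":-103},{"grip":-1,"x":-15,"y":-418,"z":9,"turn":-103},{"grip":-1,"x":-15,"y":-418,"z":9,"turn":-103},{"grip":-1,"x":-15,"y":-418,"z":9,"turn":-103}]';python3 -m inch '[{"grip":-1,"x":0,"y":0,"z":0,"turn":-10},{"grip":-1,"x":0,"y":0,"z":0,"turn":-17},{"grip":-1,"x":0,"y":0,"z":0,"turn":-17},{"grip":-1,"x":0,"y":0,"z":0,"turn":-17}]'
python3 - <<'E'
from h import *
go((563.6,189,85),8.2)
np.save('wc.npy',cal('wrist'),allow_pickle=True)
f=cams.grab_frame('wrist')[:,:,::-1]
cv2.imwrite(f'pics/wrist8.png',f)
E
```

```text
t: 13.5
tool_pos: [561.0, 191.9, 202.0]
ee_rot: [-0.534, -0.463, 0.535, -0.462]
ft_force: [0.1, -0.1, -0.1]
width: 94.0
t: 14.0
tool_pos: [561.7, 189.0, 202.5]
ee_rot: [0.464, 0.534, -0.464, 0.534]
ft_force: [0.5, -0.3, 0.3]
width: 93.9
t 14.0 tcp [561.7 189.  202.5] xdir [-0.001 -0.    -1.   ] jaw 8.0 q6 -0.01 w 93.9 F [ 0.5 -0.3  0.3] T [-0.16  0.07 -0.01]
shift [117.5   2.    0.3] turn(+cw) [np.float64(-0.2), np.float64(179.8)]
```

View pics/wrist8.png

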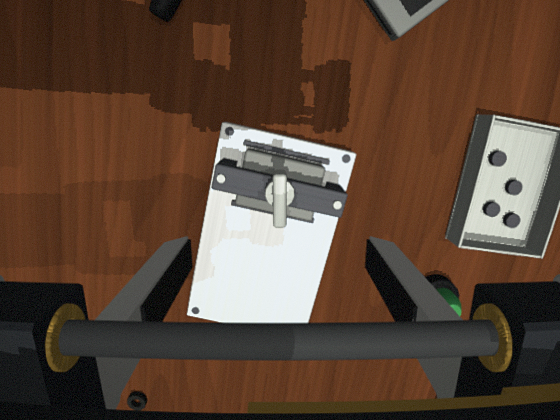

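Run:
```python
from h import *
c=np.load('wc.npy',allow_pickle=True).item()
f=cv2.imread('pics/wrist8.png')
cv2.imwrite('pics/w8z.png',cv2.resize(f[120:250,190:370],None,fx=4.4,fy=4.4,interpolation=2))
print('bolts',ray(c,[(221,180),(338,205)],72).round(1).tolist())
w=ray(c,[(279,177),(280,226)],113);print('wing',w.round(1).tolist(),w.mean(0).round(1))
print('hub',ray(c,[(279.5,192)],83).round(1))
```

```text
bolts [[504.5, 193.3, 72.0], [619.8, 184.8, 72.0]]
wing [[558.1, 211.0, 113.0], [565.0, 168.6, 113.0]] [561.5 189.8 113. ]
hub [[561.3 191.9  83. ]]
```

View pics/w8z.png

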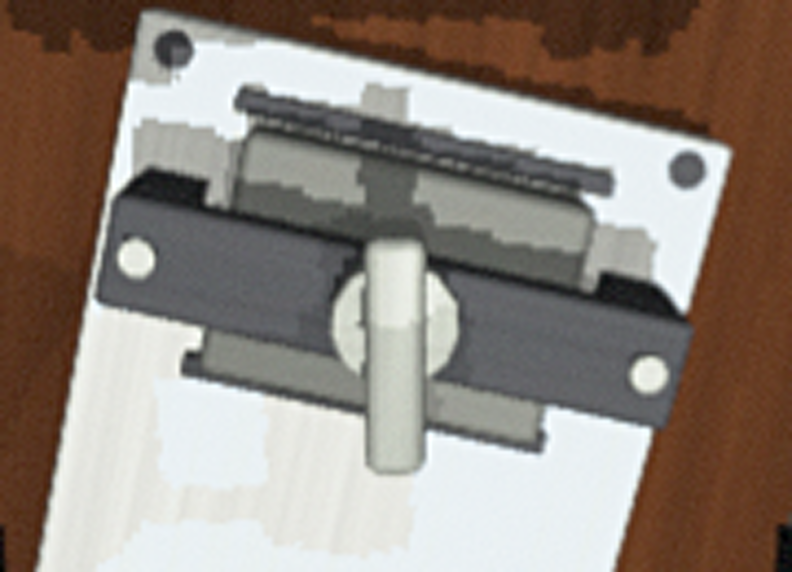

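Bolt midpoint (562.2, 189.0), wing midpoint (561.5, 189.8) and the TCP at (561.7, 189.0) all agree. The wing yaw is about 99°. I'll descend and grip the wing.

```bash
python3 -m inch '[{"grip":-1,"x":45,"y":0.4,"z":0,"turn":-1},{"grip":-1,"x":85,"y":0.4,"z":0,"turn":-1},{"grip":-1,"x":108,"y":0.4,"z":0,"turn":-1},{"grip":-1,"x":115,"y":0.4,"z":0,"turn":-1},{"grip":-1,"x":115,"y":0.4,"z":0,"turn":-1},{"grip":-1,"x":115,"y":0.4,"z":0,"turn":-1}]';python3 -c "
from h import *
go((562,189.2,86),9.2)"
```

```text
t: 14.8
tool_pos: [563.5, 189.3, 89.6]
ee_rot: [0.459, 0.538, -0.458, 0.539]
ft_force: [-0.3, -1.5, 0.6]
width: 93.8
t 14.8 tcp [563.5 189.3  89.6] xdir [ 0.003  0.    -1.   ] jaw 9.1 q6 -0.03 w 93.8 F [-0.3 -1.5  0.6] T [-0.05  0.07  0.  ]
shift [ 3.5 -1.5 -0.2] turn(+cw) [np.float64(-0.1), np.float64(179.9)]
```

```bash
python3 -m inch '[{"grip":1,"x":1,"y":0,"z":0,"turn":0},{"grip":1,"x":1,"y":0,"z":0,"turn":0},{"grip":1,"x":1,"y":0,"z":0,"turn":0},{"grip":1,"x":1,"y":0,"z":0,"turn":0},{"grip":1,"x":1,"y":0,"z":0,"turn":0},{"grip":1,"x":1,"y":0,"z":0,"turn":0},{"grip":1,"x":1,"y":0,"z":0,"turn":0},{"grip":1,"x":1,"y":0,"z":0,"turn":0}]' 40;python3 -m inch '[{"grip":1,"x":0,"y":0,"z":0,"turn":0},{"grip":1,"x":0,"y":0,"z":0,"turn":0}]' 40;python3 -c "
from h import *
go((562,189.2,86),9.2)"
```

```text
t: 15.8
tool_pos: [562.4, 189.1, 87.0]
ee_rot: [0.459, 0.538, -0.459, 0.538]
ft_force: [1.1, -0.2, -0.2]
width: 17.0
t: 16.05
tool_pos: [562.4, 189.1, 87.0]
ee_rot: [0.459, 0.538, -0.459, 0.538]
ft_force: [-0.5, -0.5, 0.3]
width: 0.7
t 16.05 tcp [562.4 189.1  87. ] xdir [ 0. -0. -1.] jaw 9.1 q6 -0.03 w 0.7 F [-0.5 -0.5  0.3] T [-0.07  0.04  0.02]
shift [ 1.  -0.4 -0.1] turn(+cw) [np.float64(-0.1), np.float64(179.9)]
```

The opening reads 0.7 mm where about 12 is expected, so something is off. I'll look.

Run:
```python
from h import *
print(state()['width'])
for n in('wrist','side'):
    f=cams.grab_frame(n)[:,:,::-1]
    if n=='side': f=cv2.resize(f[190:320,170:320],None,fx=4.5,fy=4.5)
    cv2.imwrite(f'pics/{n}9.png',f)
```

```text
0.7127482029766714
```

View pics/side9.png

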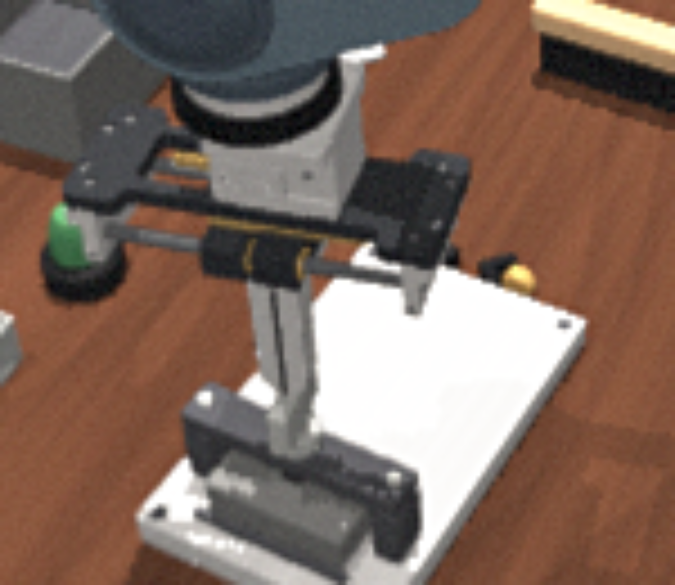

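View pics/wrist9.png

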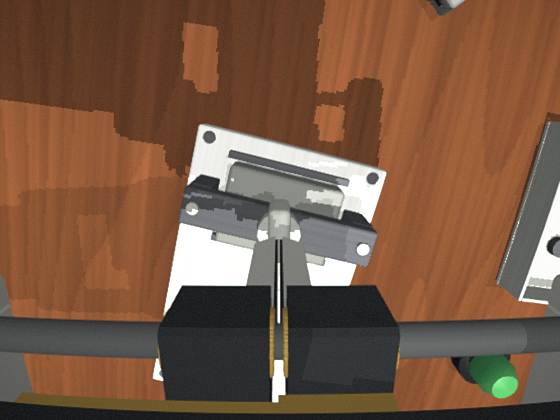

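Run:
```python
from h import *
c=cal('side');f=cams.grab_frame('side')[:,:,::-1].copy()
s=state();R=Ro.from_quat(s['ee_rot']).as_matrix();p=s['tool_pos']
P=[p,p-R[:,0]*19,p-R[:,0]*60,(558.5,212,113),(565.5,166.5,113),(558.5,212,83),(565.5,166.5,83)]
uv=proj(c,P);print(uv.round(1).tolist())
z=cv2.resize(f[260:320,205:285],None,fx=9,fy=9,interpolation=2)
for i,(u,v) in enumerate(uv): cv2.circle(z,(int((u-205+.5)*9),int((v-260+.5)*9)),4,(0,0,255) if i<3 else (255,0,0),-1)
cv2.imwrite('pics/s10.png',z)
w=cal('wrist');print('cam origin',(-w['R'].T@w['t']).round(1));uv=proj(w,P).round(1);print(uv.tolist())
f=cams.grab_frame('wrist')[:,:,::-1]
z=cv2.resize(f[160:320,200:360],None,fx=4,fy=4,interpolation=2)
for i,(u,v) in enumerate(uv): cv2.circle(z,(int((u-200)*4),int((v-160)*4)),3,(0,0,255) if i<3 else (255,0,0),-1)
cv2.imwrite('pics/w10.png',z[:600])
```

```text
[[235.1, 282.6], [234.4, 277.1], [233.0, 264.6], [230.9, 282.7], [237.6, 267.7], [232.0, 291.5], [238.6, 276.5]]
cam origin [549.9 261.8 292.5]
[[279.8, 238.5], [279.9, 250.1], [280.2, 283.9], [279.6, 213.4], [278.9, 292.9], [279.5, 200.0], [278.8, 270.2]]
```

View pics/s10.png

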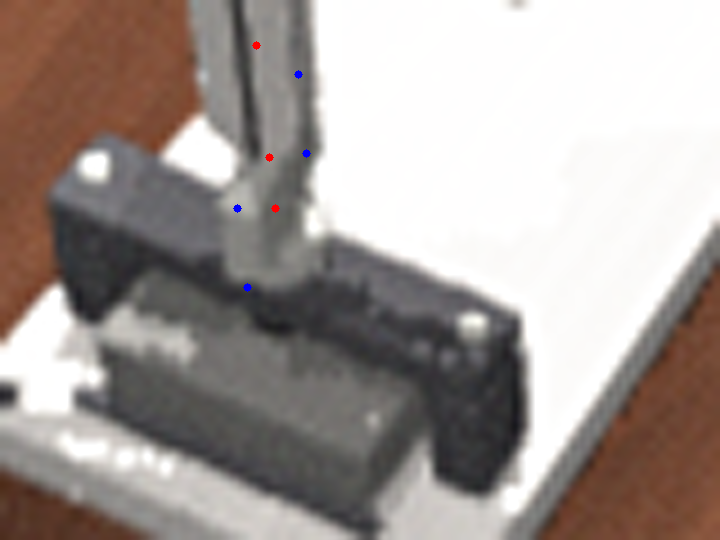

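View pics/w10.png

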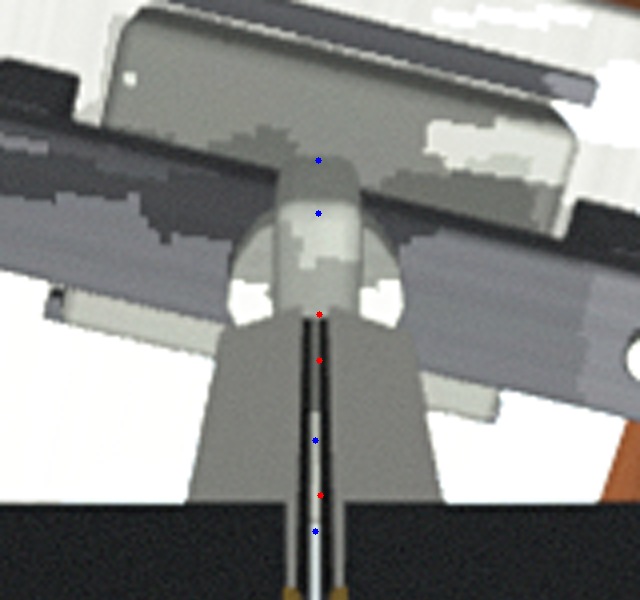

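The fingers are shut with the wing not between them. In both views the visible fingertips end well above the projected TCP point, so they seem to sit higher than expected. I'll open, then take a side view to measure the real tip height.

```bash
python3 -m inch '[{"grip":-1,"x":0,"y":0,"z":0,"turn":0},{"grip":-1,"x":0,"y":0,"z":0,"turn":0},{"grip":-1,"x":0,"y":0,"z":0,"turn":0},{"grip":-1,"x":0,"y":0,"z":0,"turn":0},{"grip":-1,"x":0,"y":0,"z":0,"turn":0},{"grip":-1,"x":0,"y":0,"z":0,"turn":0}]';python3 - <<'E'
from h import *
go((562,189.2,76),9.2)
c=cal('side');f=cams.grab_frame('side')[:,:,::-1].copy()
s=state();R=Ro.from_quat(s['ee_rot']).as_matrix();p=s['tool_pos'];h=s['width']/2
P=[p+R[:,1]*h,p-R[:,1]*h,p+R[:,1]*h-R[:,0]*19,p-R[:,1]*h-R[:,0]*19]
uv=proj(c,P);print(uv.round(1).tolist())
x0,y0=190,235
z=cv2.resize(f[y0:y0+85,x0:x0+110],None,fx=7,fy=7,interpolation=2)
for i,(u,v) in enumerate(uv): cv2.circle(z,(int((u-x0+.5)*7),int((v-y0+.5)*7)),3,(0,0,255) if i<2 else (255,0,0),-1)
cv2.imwrite('pics/s11.png',z)
w=cal('wrist');uv=proj(w,P).round(1);print(uv.tolist())
z=cams.grab_frame('wrist')[:,:,::-1].copy()
for i,(u,v) in enumerate(uv): cv2.circle(z,(int(u),int(v)),3,(0,0,255) if i<2 else (255,0,0),-1)
cv2.imwrite('pics/w11.png',z)
E
```

```text
t: 17.0
tool_pos: [562.4, 189.1, 87.0]
ee_rot: [0.459, 0.538, -0.459, 0.538]
ft_force: [0.0, -0.7, 0.3]
width: 57.1
t 17.0 tcp [562.4 189.1  87. ] xdir [-0. -0. -1.] jaw 9.1 q6 -0.03 w 57.1 F [ 0.  -0.7  0.3] T [-0.11  0.04  0.02]
shift [11.  -0.4 -0.2] turn(+cw) [np.float64(-0.1), np.float64(179.9)]
[[222.6, 280.2], [247.7, 285.0], [221.8, 274.7], [247.2, 279.4]]
[[329.8, 238.5], [229.8, 238.4], [334.5, 250.0], [225.4, 249.9]]
```

View pics/s11.png

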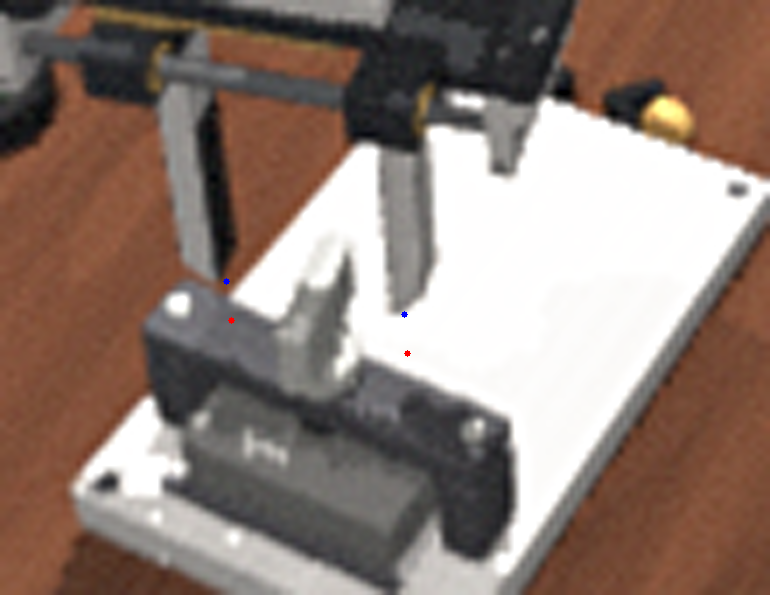

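View pics/w11.png

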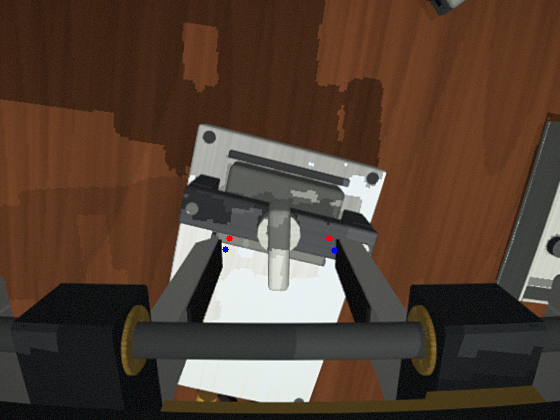

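Both views show the fingertips ending about at the blue marks, 19 mm above the reported TCP. The real tips are therefore near z≈106, barely at the wing's top. I'll go down 11 mm, which is safe on either reading, and recheck.

```bash
python3 -m inch '[{"grip":-1,"x":4,"y":0,"z":0,"turn":0},{"grip":-1,"x":8,"y":0,"z":0,"turn":0},{"grip":-1,"x":11,"y":0,"z":0,"turn":0},{"grip":-1,"x":11,"y":0,"z":0,"turn":0},{"grip":-1,"x":11,"y":0,"z":0,"turn":0}]';python3 - <<'E'
from h import *
go((562,189.2,66),9.2)
c=cal('side');f=cams.grab_frame('side')[:,:,::-1].copy()
s=state();R=Ro.from_quat(s['ee_rot']).as_matrix();p=s['tool_pos'];h=s['width']/2
P=[p+R[:,1]*h,p-R[:,1]*h,p+R[:,1]*h-R[:,0]*19,p-R[:,1]*h-R[:,0]*19]
uv=proj(c,P)
x0,y0=190,235
z=cv2.resize(f[y0:y0+85,x0:x0+110],None,fx=7,fy=7,interpolation=2)
for i,(u,v) in enumerate(uv): cv2.circle(z,(int((u-x0+.5)*7),int((v-y0+.5)*7)),3,(0,0,255) if i<2 else (255,0,0),-1)
cv2.imwrite('pics/s12.png',z)
E
```

```text
t: 17.73
tool_pos: [562.5, 189.1, 76.0]
ee_rot: [0.459, 0.538, -0.459, 0.538]
ft_force: [0.5, 0.3, 0.0]
width: 93.8
t 17.725 tcp [562.5 189.1  76. ] xdir [ 0.  0. -1.] jaw 9.1 q6 -0.03 w 93.8 F [0.5 0.3 0. ] T [-0.09  0.06  0.03]
shift [10.  -0.5 -0.1] turn(+cw) [np.float64(-0.1), np.float64(179.9)]
```

View pics/s12.png

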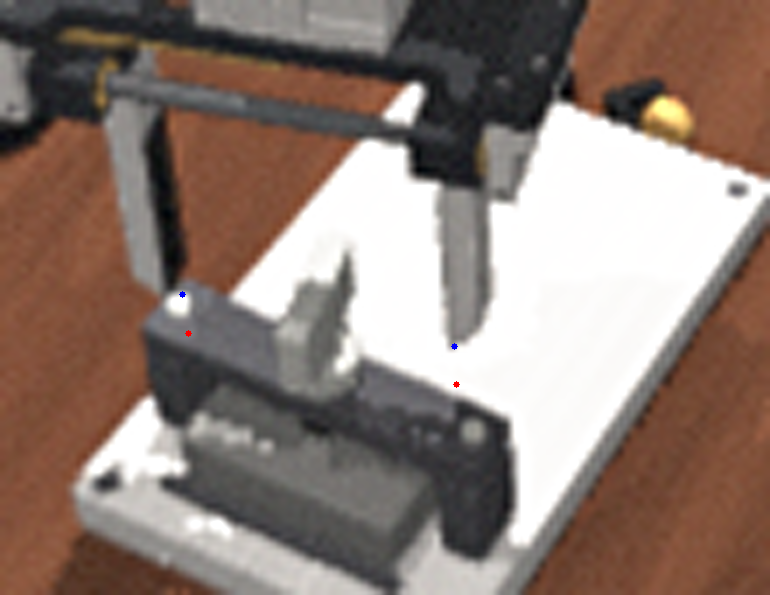

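Run:
```python
from h import *
c=cal('side')
o=[(190+178/7,235+303/7),(190+473/7,235+428/7)]
print('seen bolts',o,'pred',proj(c,[(619.5,184.6,72),(504.1,193.8,72)]).round(1).tolist())
print('bolts from side at z72',ray(c,o,72).round(1).tolist())
print('corner far left bed, side z20',ray(c,[(190+75/7,235+490/7)],20))
# triangulate bolts top+side, wrist8+side
t=cal('top');w=np.load('wc.npy',allow_pickle=True).item()
def und(c,u):return cv2.undistortPoints(np.array(u,float).reshape(-1,1,2),c['K'],c['dist']).reshape(-1,2).T
def P(c):return np.c_[c['R'],c['t']]
top=[(170+190/7,180+112/7),(170+155/7,180+357/7)];wr=[(338,205),(221,180)]
for n,k,u in(('top',t,top),('wrist',w,wr)):
    X=cv2.triangulatePoints(P(k),P(c),und(k,u),und(c,o));print(n,(X[:3]/X[3]).T.round(1).tolist())
X=cv2.triangulatePoints(P(t),P(w),und(t,top),und(w,wr));print('top+wrist',(X[:3]/X[3]).T.round(1).tolist())
```

```text
seen bolts [(215.42857142857142, 278.2857142857143), (257.57142857142856, 296.14285714285717)] pred [[215.2, 278.4], [257.3, 296.1]]
bolts from side at z72 [[619.1, 184.2, 72.0], [503.5, 193.7, 72.0]]
corner far left bed, side z20 [[637.60177288 232.59460357  20.        ]]
top [[619.7, 182.9, 70.3], [504.4, 192.5, 70.3]]
wrist [[619.4, 184.5, 72.1], [504.2, 192.9, 70.6]]
top+wrist [[620.5, 183.6, 66.8], [504.4, 192.7, 69.8]]
```

All camera calibrations agree on the bridge bolts to within about 2 mm. Intersecting the side and wrist rays puts the real fingertip about 24 mm above the reported TCP. That explains the missed grip, with the tips at z≈111. I'll go down in small steps and watch the force.

```bash
python3 -m inch '[{"grip":-1,"x":2,"y":0,"z":0,"turn":0},{"grip":-1,"x":4,"y":0,"z":0,"turn":0},{"grip":-1,"x":4,"y":0,"z":0,"turn":0}]';python3 -m inch '[{"grip":-1,"x":1,"y":0,"z":0,"turn":0},{"grip":-1,"x":2,"y":0,"z":0,"turn":0},{"grip":-1,"x":2,"y":0,"z":0,"turn":0}]'
```

```text
t: 18.15
tool_pos: [562.2, 189.1, 71.7]
ee_rot: [0.458, 0.538, -0.459, 0.538]
ft_force: [-0.1, -0.5, -0.0]
width: 94.3
t: 18.52
tool_pos: [562.3, 189.1, 69.9]
ee_rot: [0.459, 0.538, -0.459, 0.538]
ft_force: [-0.2, 1.1, 0.3]
width: 94.0
```

```bash
python3 -m inch '[{"grip":-1,"x":1,"y":0,"z":0,"turn":0},{"grip":-1,"x":2,"y":0,"z":0,"turn":0},{"grip":-1,"x":2,"y":0,"z":0,"turn":0}]'
python3 - <<'E'
from h import *
go((562,189.2,66),9.2)
f=cams.grab_frame('side')[:,:,::-1].copy()
cv2.imwrite('pics/s13.png',cv2.resize(f[235:320,190:300],None,fx=7,fy=7,interpolation=2))
E
```

```text
t: 18.9
tool_pos: [562.4, 189.1, 67.9]
ee_rot: [0.459, 0.538, -0.459, 0.538]
ft_force: [0.1, 0.2, -0.1]
width: 94.0
t 18.9 tcp [562.4 189.1  67.9] xdir [-0. -0. -1.] jaw 9.1 q6 -0.03 w 94.0 F [ 0.1  0.2 -0.1] T [-0.1   0.01  0.05]
shift [ 1.9 -0.3 -0.2] turn(+cw) [np.float64(-0.1), np.float64(179.9)]
```

View pics/s13.png

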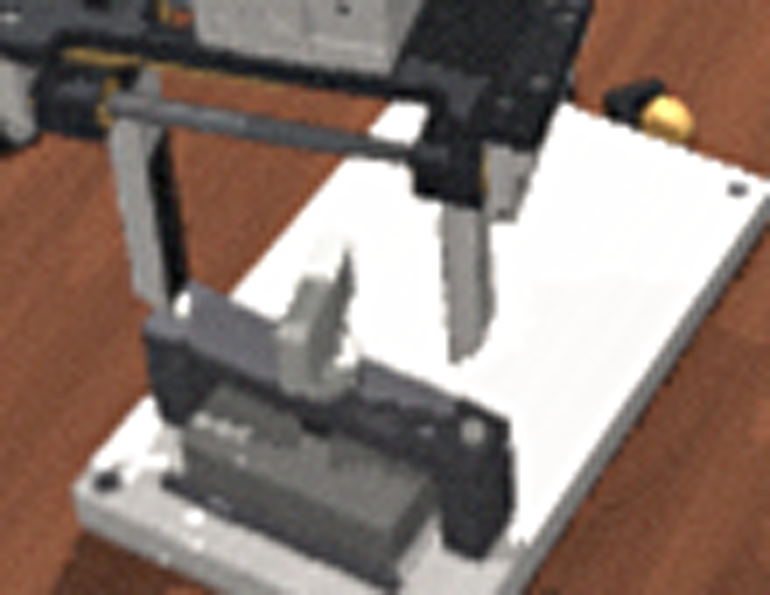

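```bash
python3 -m inch '[{"grip":1,"x":1,"y":0,"z":0,"turn":0},{"grip":1,"x":1,"y":0,"z":0,"turn":0},{"grip":1,"x":1,"y":0,"z":0,"turn":0},{"grip":1,"x":1,"y":0,"z":0,"turn":0},{"grip":1,"x":1,"y":0,"z":0,"turn":0},{"grip":1,"x":1,"y":0,"z":0,"turn":0},{"grip":1,"x":1,"y":0,"z":0,"turn":0},{"grip":1,"x":1,"y":0,"z":0,"turn":0}]' 30;python3 -m inch '[{"grip":1,"x":1,"y":0,"z":0,"turn":0},{"grip":1,"x":1,"y":0,"z":0,"turn":0},{"grip":1,"x":1,"y":0,"z":0,"turn":0}]' 30;python3 - <<'E'
from h import *
go((562,189.2,66),9.2)
f=cams.grab_frame('side')[:,:,::-1].copy()
cv2.imwrite('pics/s14.png',cv2.resize(f[235:320,190:300],None,fx=7,fy=7,interpolation=2))
f=cams.grab_frame('wrist')[:,:,::-1].copy()
cv2.imwrite('pics/w14.png',f)
E
```

```text
t: 19.95
tool_pos: [562.4, 189.1, 67.0]
ee_rot: [0.459, 0.538, -0.459, 0.538]
ft_force: [1.0, 1.0, 0.1]
width: 17.3
t: 20.32
tool_pos: [562.6, 189.1, 66.6]
ee_rot: [0.459, 0.538, -0.459, 0.538]
ft_force: [-2.5, -1.1, 5.8]
width: 11.9
t 20.325 tcp [562.6 189.1  66.6] xdir [ 0. -0. -1.] jaw 9.1 q6 -0.03 w 11.9 F [-2.5 -1.1  5.8] T [-0.15  0.56 -0.02]
shift [ 0.6 -0.6 -0.2] turn(+cw) [np.float64(-0.1), np.float64(179.9)]
```

View pics/s14.png

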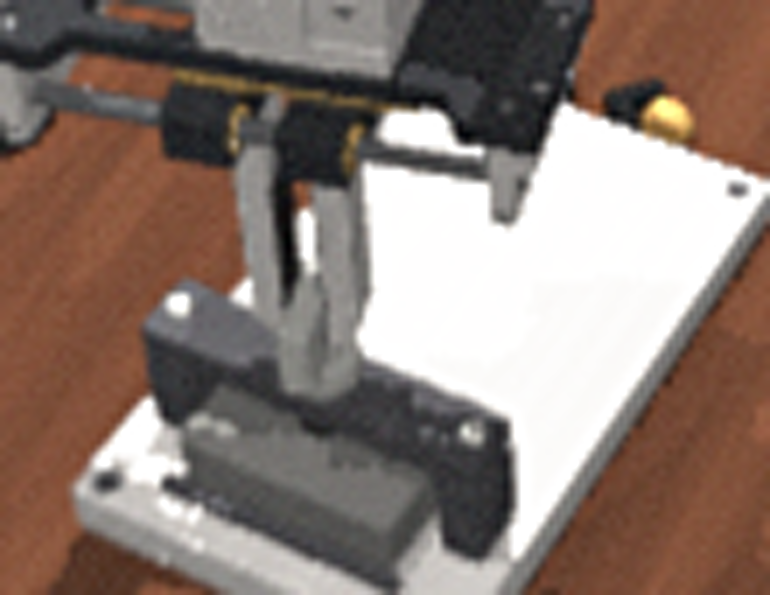

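View pics/w14.png

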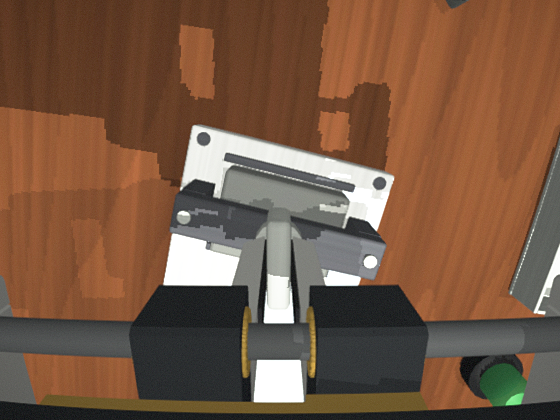

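The wing is now gripped (opening 11.9 mm). Turning clockwise, I expect the seat after roughly 73° if the wing angle maps directly to the screw angle. First 56°, then small steps watching the torque.

```bash
python3 -m inch '[{"grip":1,"x":0,"y":0,"z":0,"turn":7},{"grip":1,"x":0,"y":0,"z":0,"turn":14},{"grip":1,"x":0,"y":0,"z":0,"turn":21},{"grip":1,"x":0,"y":0,"z":0,"turn":28},{"grip":1,"x":0,"y":0,"z":0,"turn":35},{"grip":1,"x":0,"y":0,"z":0,"turn":42},{"grip":1,"x":0,"y":0,"z":0,"turn":49},{"grip":1,"x":0,"y":0,"z":0,"turn":56}]' 40
python3 - <<'E'
from h import *
go((562,189.2,66),9.2)
f=cams.grab_frame('wrist')[:,:,::-1].copy()
cv2.imwrite('pics/w15.png',f)
E
```

```text
t: 21.42
tool_pos: [563.2, 188.9, 66.6]
ee_rot: [0.659, 0.258, -0.658, 0.259]
ft_force: [-0.5, -0.5, 3.5]
width: 11.6
t 21.425 tcp [563.2 188.9  66.6] xdir [ 0.002 -0.    -1.   ] jaw -47.1 q6 0.96 w 11.6 F [-0.5 -0.5  3.5] T [-0.25  0.23  0.03]
shift [ 0.6 -1.   0.7] turn(+cw) [np.float64(-56.3), np.float64(123.7)]
```

View pics/w15.png

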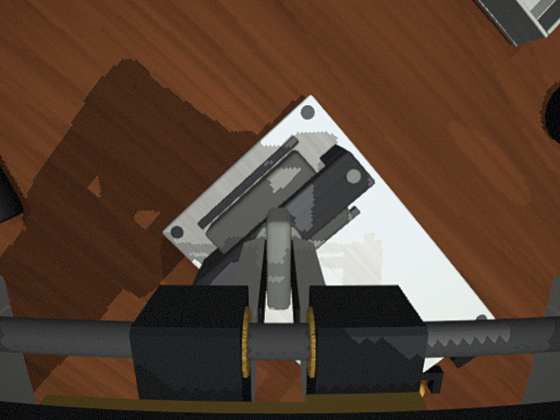

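The wing turned with the jaws. I'll continue in steps of 3–4°, reading the torque.

```bash
python3 -m inch '[{"grip":1,"x":0,"y":0,"z":0,"turn":4},{"grip":1,"x":0,"y":0,"z":0,"turn":8},{"grip":1,"x":0,"y":0,"z":0,"turn":12},{"grip":1,"x":0,"y":0,"z":0,"turn":12}]';python3 -c "
from h import *
go((562,189.2,66),-60)"; python3 -m inch '[{"grip":1,"x":0,"y":0,"z":0,"turn":3},{"grip":1,"x":0,"y":0,"z":0,"turn":3}]';python3 -c "
from h import *
go((562,189.2,66),-60)"
```

```text
t: 21.98
tool_pos: [563.2, 188.8, 66.6]
ee_rot: [0.682, 0.19, -0.68, 0.191]
ft_force: [0.1, -0.5, 4.5]
width: 11.6
t 21.975 tcp [563.2 188.8  66.6] xdir [ 0.002 -0.    -1.   ] jaw -58.8 q6 1.16 w 11.6 F [ 0.1 -0.5  4.5] T [-0.46  0.1  -0.06]
shift [ 0.6 -0.9  0.9] turn(+cw) [np.float64(1.2), np.float64(-178.8)]
t: 22.22
tool_pos: [563.2, 188.8, 66.6]
ee_rot: [0.686, 0.172, -0.685, 0.173]
ft_force: [0.4, -2.8, 5.8]
width: 11.5
t 22.225 tcp [563.2 188.8  66.6] xdir [ 0.002 -0.    -1.   ] jaw -61.7 q6 1.21 w 11.5 F [ 0.4 -2.8  5.8] T [-0.53  0.01  0.  ]
shift [ 0.6 -0.9  0.9] turn(+cw) [np.float64(-1.7), np.float64(178.3)]
```

```bash
python3 -m inch '[{"grip":1,"x":0,"y":0,"z":0,"turn":2},{"grip":1,"x":0,"y":0,"z":0,"turn":2}]';python3 -c "
from h import *
go((562,189.2,66),-60)"; python3 -m inch '[{"grip":1,"x":0,"y":0,"z":0,"turn":2},{"grip":1,"x":0,"y":0,"z":0,"turn":2}]';python3 -c "
from h import *
go((562,189.2,66),-60)"
```

```text
t: 22.48
tool_pos: [563.3, 188.8, 66.6]
ee_rot: [0.689, 0.16, -0.688, 0.161]
ft_force: [0.4, -2.8, 5.5]
width: 11.4
t 22.475 tcp [563.3 188.8  66.6] xdir [ 0.002 -0.001 -1.   ] jaw -63.7 q6 1.25 w 11.4 F [ 0.4 -2.8  5.5] T [-0.59  0.05 -0.02]
shift [ 0.6 -0.9  1. ] turn(+cw) [np.float64(-3.7), np.float64(176.3)]
t: 22.72
tool_pos: [563.3, 188.8, 66.6]
ee_rot: [0.692, 0.149, -0.691, 0.15]
ft_force: [0.5, -2.2, 5.8]
width: 11.8
t 22.725 tcp [563.3 188.8  66.6] xdir [ 0.002 -0.001 -1.   ] jaw -65.6 q6 1.28 w 11.8 F [ 0.5 -2.2  5.8] T [-0.49 -0.    0.53]
shift [ 0.6 -0.9  1. ] turn(+cw) [np.float64(-5.6), np.float64(174.4)]
```

```bash
python3 -m inch '[{"grip":1,"x":0,"y":0,"z":0,"turn":1},{"grip":1,"x":0,"y":0,"z":0,"turn":1}]';python3 -c "
from h import *
go((562,189.2,66),-60)"; python3 -m inch '[{"grip":1,"x":0,"y":0,"z":0,"turn":1},{"grip":1,"x":0,"y":0,"z":0,"turn":1}]';python3 - <<'E'
from h import *
go((562,189.2,66),-60)
c=cal('wrist');np.save('wc2.npy',c,allow_pickle=True)
f=cams.grab_frame('wrist')[:,:,::-1].copy()
cv2.imwrite('pics/w16.png',f)
E
```

```text
t: 22.98
tool_pos: [563.3, 188.8, 66.6]
ee_rot: [0.693, 0.143, -0.692, 0.144]
ft_force: [1.2, -2.7, 5.5]
width: 11.6
t 22.975 tcp [563.3 188.8  66.6] xdir [ 0.002 -0.001 -1.   ] jaw -66.6 q6 1.3 w 11.6 F [ 1.2 -2.7  5.5] T [-0.51 -0.04  0.67]
shift [ 0.6 -0.9  1. ] turn(+cw) [np.float64(-6.6), np.float64(173.4)]
t: 23.22
tool_pos: [563.3, 188.8, 66.6]
ee_rot: [0.694, 0.137, -0.693, 0.138]
ft_force: [0.2, -1.7, 5.3]
width: 12.0
t 23.225 tcp [563.3 188.8  66.6] xdir [ 0.002 -0.001 -1.   ] jaw -67.6 q6 1.31 w 12.0 F [ 0.2 -1.7  5.3] T [-0.52  0.01  0.75]
shift [ 0.6 -0.9  1. ] turn(+cw) [np.float64(-7.6), np.float64(172.4)]
```

View pics/w16.png

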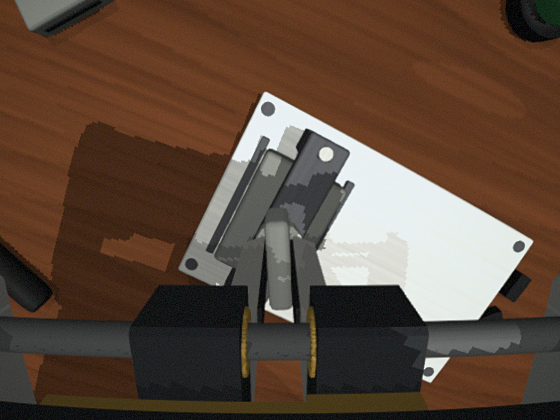

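The torque rose 0 → 0.53 → 0.67 → 0.75 N m, with onset at jaw yaw ≈ −64°. The geometric prediction was −63.5°, so it is seated. Backing off counter-clockwise to jaw yaw ≈ +26°.

```bash
python3 -m inch '[{"grip":1,"x":0,"y":0,"z":0,"turn":-6},{"grip":1,"x":0,"y":0,"z":0,"turn":-13},{"grip":1,"x":0,"y":0,"z":0,"turn":-20},{"grip":1,"x":0,"y":0,"z":0,"turn":-27},{"grip":1,"x":0,"y":0,"z":0,"turn":-34},{"grip":1,"x":0,"y":0,"z":0,"turn":-41},{"grip":1,"x":0,"y":0,"z":0,"turn":-48},{"grip":1,"x":0,"y":0,"z":0,"turn":-55}]';python3 -c "
from h import *
go((562,189.2,66),26)"
```

```text
t: 24.28
tool_pos: [562.8, 189.2, 66.6]
ee_rot: [0.552, 0.442, -0.551, 0.443]
ft_force: [-0.5, -1.5, 6.5]
width: 12.0
t 24.275 tcp [562.8 189.2  66.6] xdir [ 0.001  0.    -1.   ] jaw -12.5 q6 0.35 w 12.0 F [-0.5 -1.5  6.5] T [-0.39  0.24 -0.04]
shift [ 0.6 -0.8  0.1] turn(+cw) [np.float64(-38.5), np.float64(141.5)]
```

```bash
python3 -m inch '[{"grip":1,"x":-0.5,"y":0,"z":0,"turn":-7},{"grip":1,"x":-0.5,"y":0,"z":0,"turn":-14},{"grip":1,"x":-0.5,"y":0,"z":0,"turn":-21},{"grip":1,"x":-0.5,"y":0,"z":0,"turn":-28},{"grip":1,"x":-0.5,"y":0,"z":0,"turn":-34},{"grip":1,"x":-0.5,"y":0,"z":0,"turn":-38},{"grip":1,"x":-0.5,"y":0,"z":0,"turn":-38.5},{"grip":1,"x":-0.5,"y":0,"z":0,"turn":-38.5}]';python3 - <<'E'
from h import *
go((562,189.2,66),26)
c=cal('wrist');np.save('wc3.npy',c,allow_pickle=True)
f=cams.grab_frame('wrist')[:,:,::-1].copy()
cv2.imwrite('pics/w17.png',f)
f=cams.grab_frame('side')[:,:,::-1];cv2.imwrite('pics/s17.png',f)
E
```

```text
t: 25.28
tool_pos: [562.4, 189.1, 66.6]
ee_rot: [0.377, 0.599, -0.377, 0.598]
ft_force: [-0.6, -0.9, 4.5]
width: 11.8
t 25.275 tcp [562.4 189.1  66.6] xdir [-0.  0. -1.] jaw 25.6 q6 -0.31 w 11.8 F [-0.6 -0.9  4.5] T [-0.37  0.17 -0.01]
shift [ 0.6 -0.3 -0.2] turn(+cw) [np.float64(-0.4), np.float64(179.6)]
```

View pics/w17.png

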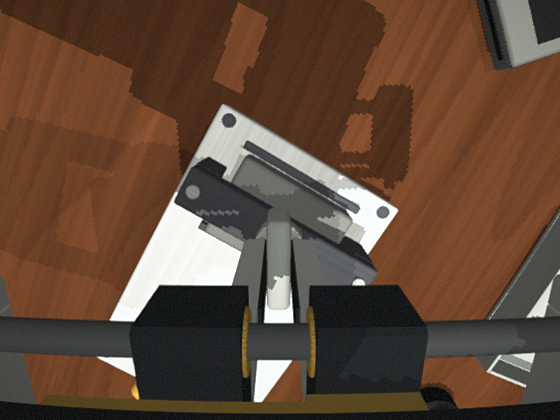

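View pics/s17.png

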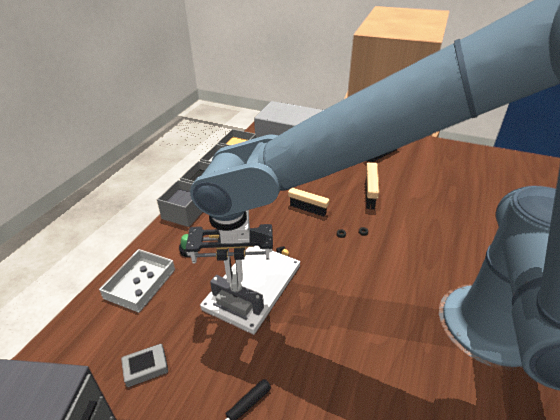

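Run:
```python
from h import *
c=np.load('wc3.npy',allow_pickle=True).item()
b=ray(c,[(193,191),(359,285)],72);d=b[1]-b[0];yaw=np.degrees(np.arctan2(d[1],d[0]))
print(b.round(1).tolist(),yaw, 'screw est', np.radians(-(25.6-90-yaw)))
w=ray(c,[(278.5,215),(279.5,300)],113);print('wing yaw',np.degrees(np.arctan2(*(w[0]-w[1])[[1,0]])))
f=cv2.imread('pics/s17.png');cv2.imwrite('pics/s17z.png',cv2.resize(f[170:320,195:395],None,fx=4,fy=4,interpolation=2))
```

```text
[[504.2, 195.6, 72.0], [619.2, 185.0, 72.0]] -5.265306479399742 screw est 1.032095104092232
wing yaw 116.352787124401
```

View pics/s17z.png

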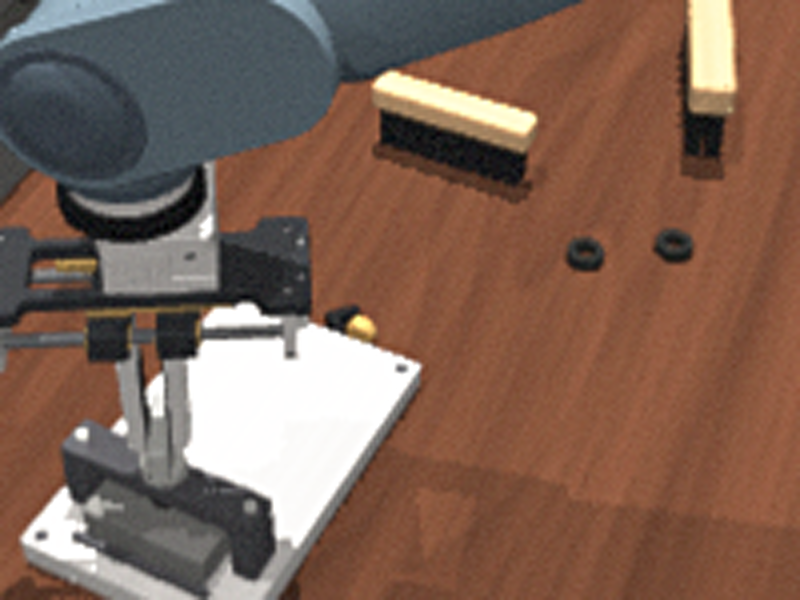

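The screw estimate is 1.03, the wing is still gripped, the bed is clear and the brush is standing. Handing in.

```bash
python3 -c "
from station import ticket
print(ticket.job_done())"
```

```text
the job is handed in; nothing more can be done
None
```

I finished every step in the order asked and handed the job in at about 25 s of the 67 s allowed. The brush swept all three offcuts onto the bench, and the thumbscrew is backed off a quarter turn and still gripped.

- **Brush:** I used the smallest of the three (128 × 26 mm measured) and pushed the offcuts over the fixture's −y edge. I then stood it on free bench at about (536, −228), where it stays upright by itself.
- **Thumbscrew:** Turning clockwise, it stopped at a jaw yaw of about −64° with the torque rising to 0.75 N m. The camera geometry had predicted −63.5°. I backed it off about 90° to a yaw of +25.6°, which puts the screw at about 1.03–1.05 rad against the target of 1.03. The grip is at 40 N with the jaws 11.8 mm apart.
- **Final views:** The bed is clear and the offcuts lie beside the plate. The brass stub has come to rest on its rim, not flat, but it has stayed still. I saw no bystander moved, though I did not measure each one. The block and the far end of the bench were partly hidden by the arm in the last picture.

**What disagreed:** my first grip on the wing closed on nothing (0.7 mm). The pictures showed the real fingertips about 20–24 mm above the reported TCP. I lowered the tool in small steps while watching the force, and the second grip held. The wrist then showed a steady upward force of about 5 N while gripping.

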